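# Read the samples on the indexing carousel of the hand-held analyser

## Task

Stand every sample container that is here (wide jar, vial, tall jar; some may be missing) upright in the carousel nest made for it, and take a reading of each, in the order in which the clockwise-turning carousel brings them to the analyser window: pull the spring plunger knob up, turn the carousel until the nest faces the window, let the plunger snap into its slot, and only then squeeze the trigger fully, hold it for a second and let it go; go past a nest that has no container. After the last reading park the carousel as it was found, turned back so that no nest faces the window and with the plunger home in its slot; the containers stay in their nests, the trigger released and the other things on the cabinet left where they are.

Things in the scene. Friction and masses are not known exactly. Their poses are not given: they have to be found in the camera images.
- analyser_stand: fixed stand: round steel base 228 mm across under the carousel, and a foot 80 mm wide, ending 245 mm from the carousel axis, on which a pistol-shaped analyser is clamped upside down, grip up. Origin on the carousel axis at the cabinet top (z = 0); x points level from the axis along the analyser, window end first; z up. Its place and yaw vary
- carousel_axis (a point): carousel axis at the height of the disc's top, 37 mm above the cabinet top. The white disc is 176 mm across; under it lies a steel index plate 224 mm across, top 24 mm up, with six radial slots 60 degrees apart, 10 mm wide
- carousel (a joint): turn of the carousel, rad, clockwise seen from above: 0 (as found, no nest at the window) to 3.14; nest 1 is at the window at 1.047, nest 2 at 2.094, nest 3 at 3.142. At 0 the nests stand 60, 120 and 180 degrees counter-clockwise from the stand's x axis, the knob 90 degrees clockwise from it: it travels round the side away from the analyser. Stiff bearing, about 1.5 N at the knob
- plunger_knob (a point): centre of the black round plunger knob, 30 mm across and 22 mm tall, 71 mm above the cabinet top when home, on a lug of the disc 100 mm from the axis; a steel housing 22 mm across is below it and stops 5 mm under the knob. The knob turns with the carousel
- plunger (a joint): lift of the knob, m: 0 = home, pin 8 mm deep in a slot, carousel locked; above 0.008 the pin is clear and the carousel turns; 0.013 = upper stop. The spring pulls down with 8 N (home) to 12 N. Let go between slots, the pin rides on the plate at 0.008 and drops in when a slot comes under it (catches from 3 mm either side and centres itself)
- nest_1 (a point): centre of the floor (disc top, 37 mm up) of nest 1, for the wide jar: a round collar of inner diameter 63 mm, wall 3 mm, standing 26 mm above the disc. Moves with the carousel
- nest_2 (a point): the same for nest 2, for the vial: inner diameter 32 mm, standing 18 mm above the disc
- nest_3 (a point): the same for nest 3, for the tall jar: inner diameter 51 mm, standing 18 mm above the disc
- wide_jar_mid (a point): centre, half-way up, of the wide jar: white, 59 mm across, 53 mm tall, screw lid; its z axis is its upright axis. None if it is not here
- vial_mid (a point): centre, half-way up, of the glass vial: 28 mm across, 58 mm tall, ribbed cap 22 mm across on its top 10 mm; its z axis is its upright axis. None if it is not here
- tall_jar_mid (a point): centre, half-way up, of the tall jar: 47 mm across, 64 mm tall, screw lid; its z axis is its upright axis. None if it is not here
- analyser_window (a point): middle of the analyser's window at the tip of its snout (31 to 42 mm thick), 90 mm from the carousel axis, 71 mm up. A nested container at the window stands about 8 mm in front of it. The barrel behind lies 125 to 235 mm from the axis, 55 mm wide, its top 97 mm up; the cradle's thumbscrews reach 48 mm either side
- trigger_face (a point): squeezing point on the trigger's front face, 153 mm up: the trigger is a blade 16 mm wide and 60 mm tall (104 to 164 mm up, hinged at its lower end) on the window side of the upward grip, free at its top; at rest its face is 55 mm in front of the grip's back
- grip_back (a point): middle of the back face of the fixed upward grip, 153 mm up, level with the squeezing point. The grip is 34 mm deep, 30 mm wide and rises from the barrel to 177 mm up, its end 36 x 33 mm
- trigger (a joint): squeeze of the trigger, rad: 0 = released, 0.16 = fully squeezed against its stop; the face then has moved 7.5 mm towards the fixed grip at the squeezing point (grip and trigger together 47 mm instead of 55), which takes 5 N there, 8 N nearer the hinge; a spring brings it back
- marker: bystander: felt marker lying near the front edge, 17 x 135 mm, long along its y axis, origin at the middle of its underside
- small_tape: bystander: small dark tape roll, 50 mm across, 19 mm tall, origin at the middle of its underside
- round_tin: bystander: low round tin, 82 mm across, 42 mm tall, at the back left, origin at the middle of its underside
- dropper_bottle: bystander: dropper bottle, 33 mm across, 102 mm tall, at the back, origin at the middle of its underside
Things that resemble listed ones, but are neither listed nor needed, are in the scene too. Of the things that look like the part that bears vial_mid, the smaller one is meant.

How it is judged:
On the way, in this order (a step that is already met when the one before it is completed fails the run):
1. the wide jar is read: standing in its nest in front of the window, plunger dropped in its slot, trigger fully squeezed for half a second (horizontal distance between wide_jar_mid and nest_1 below 0.006 m and height (world z) of wide_jar_mid below 0.0685 m and angle between wide_jar_mid's own z axis and vertical below 0.12 rad and y of wide_jar_mid in the frame of analyser_window between -0.006 and 0.006 m and horizontal distance between wide_jar_mid and analyser_window below 0.045 m and z of wide_jar_mid in the frame of plunger_knob above -0.01 m and angle between the z axis of wide_jar_mid and the z axis of trigger_face, either way round above 0.12 rad), for 0.5 s.
2. the vial is read: standing in its nest in front of the window, plunger dropped in its slot, trigger fully squeezed for half a second (horizontal distance between vial_mid and nest_2 below 0.006 m and height (world z) of vial_mid below 0.071 m and angle between vial_mid's own z axis and vertical below 0.12 rad and y of vial_mid in the frame of analyser_window between -0.006 and 0.006 m and horizontal distance between vial_mid and analyser_window below 0.045 m and z of vial_mid in the frame of plunger_knob above -0.0075 m and angle between the z axis of vial_mid and the z axis of trigger_face, either way round above 0.12 rad), for 0.5 s.
3. the tall jar is read: standing in its nest in front of the window, plunger dropped in its slot, trigger fully squeezed for half a second (horizontal distance between tall_jar_mid and nest_3 below 0.006 m and height (world z) of tall_jar_mid below 0.074 m and angle between tall_jar_mid's own z axis and vertical below 0.12 rad and y of tall_jar_mid in the frame of analyser_window between -0.006 and 0.006 m and horizontal distance between tall_jar_mid and analyser_window below 0.045 m and z of tall_jar_mid in the frame of plunger_knob above -0.0045 m and angle between the z axis of tall_jar_mid and the z axis of trigger_face, either way round above 0.12 rad), for 0.5 s.
At the end, for the whole second after the job is handed in: every container that is here stands upright on the floor of its own nest (within 6 mm of the nest's centre), the carousel is back at 0 (within 0.04 rad) and at rest, the plunger home in its slot there (within 2 mm) and the trigger released (horizontal distance between wide_jar_mid and nest_1 below 0.006 m and height (world z) of wide_jar_mid below 0.0685 m and angle between each of wide_jar_mid, vial_mid, tall_jar_mid's own z axis and vertical below 0.12 rad and horizontal distance between vial_mid and nest_2 below 0.006 m and height (world z) of vial_mid below 0.071 m and horizontal distance between tall_jar_mid and nest_3 below 0.006 m and height (world z) of tall_jar_mid below 0.074 m and value of joint plunger below 0.002 m and value of joint trigger below 0.03 rad and value of joint carousel below 0.04 rad and velocity of joint carousel between -0.03 and 0.03 rad/s); the robot touches nothing.
It fails at once if the trigger is squeezed while the plunger is out of its slot (value of joint trigger above 0.1 rad and value of joint plunger above 0.004 m).
It fails at once if the marker is knocked more than 3 cm away (distance of marker from where it was at the start of the episode above 0.03 m).
It fails at once if the small tape is knocked more than 3 cm away (distance of small_tape from where it was at the start of the episode above 0.03 m).
It fails at once if the round tin is knocked more than 3 cm away (distance of round_tin from where it was at the start of the episode above 0.03 m).
It fails at once if the dropper bottle is knocked more than 3 cm away (distance of dropper_bottle from where it was at the start of the episode above 0.03 m).
Of wide_jar, vial, tall_jar only 2 to 3 are there at a start; the rules pass over those that are not, and their reading is None.
At some moment in a run one of wide_jar may be knocked a few centimetres aside while the robot is not near it.
Once in a run the grip may slacken for a moment while it holds something.
It also fails if it takes over 210 s, if anything falls off the work surface, if the arm or the gripper's body presses on something with over 40 N, if the wrist force passes 120 N, or if a joint passes its speed limit or range.

## Robot

A 6-joint arm with a two-finger parallel gripper is mounted at the origin on a cart in front of the work surface, level with it; the furniture and walls round the work are solid. World frame = base frame: x ahead of the robot, y to its left, z up, the work surface at z = 0. Lengths are in m, angles in rad, forces in N, time in s.
With the tool pointing down it reaches from about 0.35 to 0.975 m from the base axis. Payload 17.4 kg.
Tool frame: the origin (TCP) lies between the finger pads; the fingertips stand r.tip_reach ahead of it and the grasp point (between the pads) lies 5 mm behind it (r.tip_reach is the distance from the TCP to the fingertips, in m); z points along the fingers, y is the line along which they close (so a half turn about z gives the same grasp; the last joint's range is limited). The gripper opens to 85 mm and grips with 20 to 120 N. Pads are 22 mm wide; open, the fingers measure 114 mm over their backs; the gripper's body (76 mm by 85 mm) begins 54 mm behind the grasp point. The pads swing forward as they close: fully open they stand 13 mm farther back than shut.
Start: joints at [-0.038, 0.116, 1.442, -0, 1.584, -0.038], TCP at [0.675, -0, 0.245] pointing down, gripper open.
Joint ranges: [-2.83, 2.83], [-0.83, 2.19], [0.07, 2.5], [-1.14, 4.28], [0.01, 3], [-2.97, 2.97]. Speed limits (rad/s): [1.89, 1.89, 2.22, 3.14, 3.14, 3.14].

## Interface

Orientations are given as a unit quaternion [w, x, y, z].
In Python, from workcell import r gives the robot as it stands.
- The arm moves only by the shell command python3 -m creep 'ROWS'. ROWS is JSON, a list of rows, each a list of 7 numbers: the shift along the tool's x, y, z in cm, then the turn, a rotation vector about the tool's x, y, z in degrees, then the opening, from 0 (shut) to 1 (fully open). A call has 1 to 12 rows; each row shifts and turns the commanded pose from where the row before left it, along the tool's axes as they then stand; what a row does not reach is not made up. A row lasts 1/10 s, in which the tool goes at most 50 mm and 8.59 degrees, less where a joint would pass 70% of its speed; a pose out of reach is approached as far as the arm can. A call is refused whole if a number of a shift passes 5 or a number of a turn 8.59, either way. A call with a gripper value outside its range is refused whole. The fingers move at their own pace and stop on an object; the grip force is fixed at half the most. Time passes only in rows, so rows that do not move let the fingers close. It gives the time, the measured TCP pose, the force, the opening and the grip force at its end, in the units of the state.
- r.get_state(): the state, without advancing time (a new reading comes with each control period).
- r.grab_frame(name): name is "scene" or "side" or "wrist"; returns a dict with "pixels" (480x640x3 uint8, blue, green, red), "fx", "fy", "cx", "cy" (pixels), "k1" (the pictures are not rectified: a ray, as slopes to the right and down, at radius r is drawn at 1 + k1 r^2 times it, then the intrinsics apply), "rvec" (rotation vector, rad) and "tvec" (3), from world to camera coordinates, as OpenCV has them; the wrist camera has in their place "hand_eye" (4x4, takes a point from camera to tool coordinates, whose origin is the TCP and whose axes are the flange's). Camera axes: x right, y down, z forward; pixel columns grow to the right and rows downward; lengths in m; the calibration is good to about 2 mm. A picture is of the moment at which its call begins: read the wrist's pose just before it. There is no depth.
- r.sign_off(): hands the job in; it is judged then, once.
The state is a dict: "t": time; "q": joint angles; "joint_vel": joint speeds; "tau": joint torques, N m; "tcp_pos": TCP position; "orientation": TCP orientation; "wrist_force": force on the tool from outside, world axes, zero at the start; "moment": the same for the moment, N m; "opening": finger opening in m; "finger_force": force on a finger pad.
Only numpy, scipy, OpenCV 4.12 (cv2) and the standard library are available. Lean on these libraries where they do the work, as an engineer would, in place of code of your own. Each camera call takes 0.05 s, during which the arm holds its last target. There are 200 camera calls.

## Working session

There is one attempt and no reset: what is moved stays moved. The work goes in short steps, Python scripts to look and compute and a shell command to move; the robot and the scene stay as the last step left them, time stands still between calls to the robot, and variables do not carry over. Pictures are saved under pics/ and viewed, at most 14 in all, crops included, and the job is handed in when it is done.

```bash
ls; mkdir -p pics; python3 - <<'E'
from workcell import r
import cv2
s=r.get_state(); print(s['t'],s['tcp_pos'],s['orientation'],s['opening'],r.tip_reach)
for n in("scene","side"):
    f=r.grab_frame(n); cv2.imwrite(f"pics/{n}0.png",f["pixels"]); print(n,{k:v for k,v in f.items() if k!="pixels"})
E
```

```text
pics
0.0 [6.74819873e-01 1.51878421e-05 2.44556865e-01] [-4.32700213e-04  7.07100685e-01  7.07112641e-01 -3.83486466e-04] 0.08536362010651197 0.014
scene {'fx': 570.3494360096888, 'fy': 570.3494360096888, 'cx': 335.7484356566315, 'cy': 248.03040181965918, 'k1': -0.026469999922854825, 'rvec': array([ 2.16257588, -1.05421457,  0.44886908]), 'tvec': array([-0.38542882,  0.36231454,  0.77019031])}
side {'fx': 489.2115031501145, 'fy': 489.2115031501145, 'cx': 325.56124664831134, 'cy': 239.34350365481782, 'k1': -0.09277894176979447, 'rvec': array([ 0.61274659, -2.79373461,  0.92548041]), 'tvec': array([0.48754216, 0.30349367, 0.81868157])}
```

View pics/scene0.png

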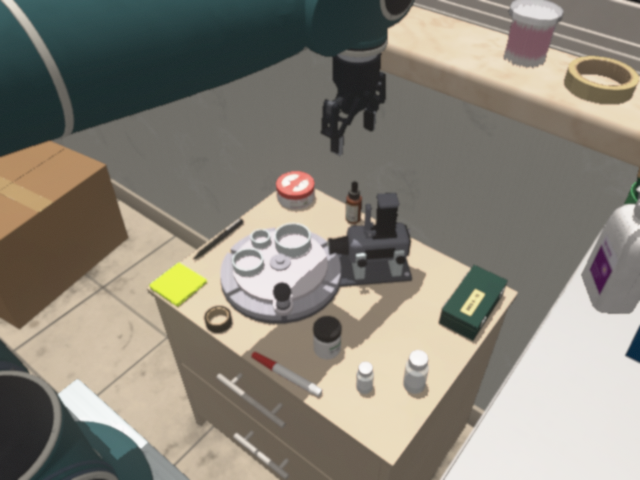

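View pics/side0.png

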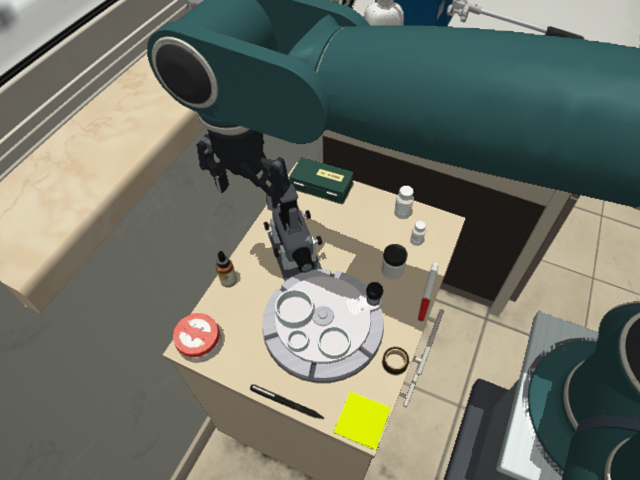

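The side view shows the carousel hub at about (323,315), with nests at (294,308), (298,341) and (334,343) and the knob at (375,290). The analyser points up and to the left.
- **Vial candidates** (scene view): small white bottle (365,377) and larger white bottle (417,372). The smaller one is meant.
- **Jar candidates:** dark-lidded jar at (327,337), with the red tin at (295,188) a bystander. Sizes will tell whether the jar is the wide or the tall one.

```bash
cat > h.py <<'E'
import numpy as np, cv2
from workcell import r
from scipy.spatial.transform import Rotation as R
def cam(f,pose=None):
    K=np.array([[f['fx'],0,f['cx']],[0,f['fy'],f['cy']],[0,0,1]]); D=np.array([f['k1'],0,0,0.])
    if 'rvec' in f: Rm=cv2.Rodrigues(f['rvec'])[0]; t=np.array(f['tvec'])
    else:
        p,q=pose; T=np.eye(4); T[:3,:3]=R.from_quat(np.roll(q,-1)).as_matrix(); T[:3,3]=p
        M=np.linalg.inv(T@np.array(f['hand_eye'])); Rm=M[:3,:3]; t=M[:3,3]
    return K,D,Rm,t
def proj(c,P):
    K,D,Rm,t=c; return cv2.projectPoints(np.atleast_2d(np.array(P,float)),cv2.Rodrigues(Rm)[0],t,K,D)[0][:,0]
def ray(c,px):
    K,D,Rm,t=c; u=cv2.undistortPoints(np.array([[px]],float),K,D)[0,0]
    return -Rm.T@t, Rm.T@np.array([u[0],u[1],1])
def onz(c,px,z):
    o,d=ray(c,px); return o+d*(z-o[2])/d[2]
def tri(c1,p1,c2,p2):
    (a,u),(b,v)=ray(c1,p1),ray(c2,p2); s=np.linalg.lstsq(np.c_[u,-v],b-a,rcond=None)[0]
    x,y=a+u*s[0],b+v*s[1]; return (x+y)/2,np.linalg.norm(x-y)
def grab(n):
    s=r.get_state(); f=r.grab_frame(n); return f['pixels'],cam(f,(s['tcp_pos'],s['orientation'])),s
E
python3 - <<'E'
from h import *
np.set_printoptions(precision=4,suppress=True)
a,ca,_=grab("scene"); b,cb,_=grab("side")
import pickle; pickle.dump((a,ca,b,cb),open('f0.pkl','wb'))
for n,p,q in [("hub",(280,261),(323,315)),("knob",(282,289),(375,288)),("jarlid",(327,326),(395,253)),("smallvialtop",(365,367),(419,225)),("bigvialtop",(418,356),(405,190)),("griptop",(387,198),(284,190))]:
    print(n,tri(ca,p,cb,q))
for n,p,z in [("n1?",(293,308-0),.063),("n2",(298,341),.055),("n3",(334,343),.055)]: print(n,onz(cb,p,z))
# crops
def crop(im,x0,y0,x1,y1,k): return cv2.resize(im[y0:y1,x0:x1],None,fx=k,fy=k,interpolation=cv2.INTER_CUBIC)
A=crop(a,210,170,450,400,2.5); B=crop(b,160,150,460,400,2.6)
cv2.imwrite('pics/A.png',A); cv2.imwrite('pics/B.png',crop(b,200,150,460,390,2.5))
E
```

```text
hub (array([0.5205, 0.0463, 0.0408]), np.float64(0.00033880191255243115))
knob (array([ 0.4495, -0.0247,  0.0778]), np.float64(0.0009580123794727834))
jarlid (array([ 0.4453, -0.1242,  0.0615]), np.float64(0.0008099209040817187))
smallvialtop (array([ 0.4249, -0.2158,  0.0542]), np.float64(0.001917561467776032))
bigvialtop (array([ 0.4788, -0.2753,  0.0759]), np.float64(0.002150282371620182))
griptop (array([ 0.6591, -0.089 ,  0.1752]), np.float64(0.007007320125052774))
n1? [0.5704 0.0667 0.063 ]
n2 [0.5355 0.1172 0.055 ]
n3 [0.4772 0.0945 0.055 ]
```

View pics/B.png

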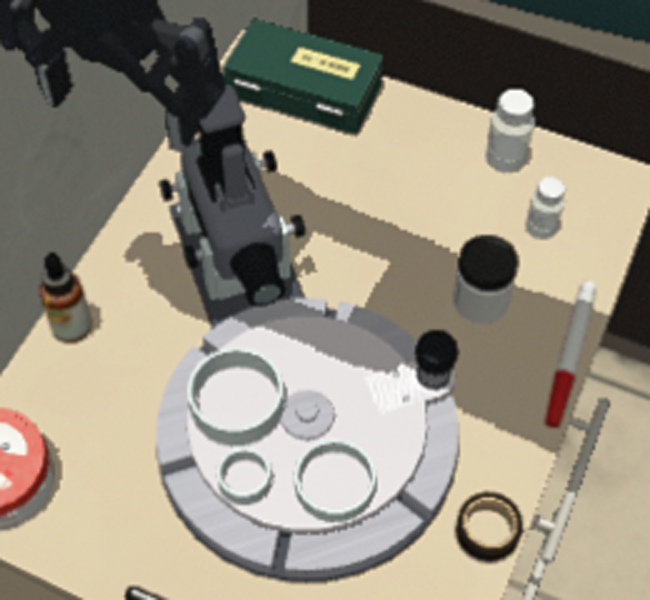

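View pics/A.png

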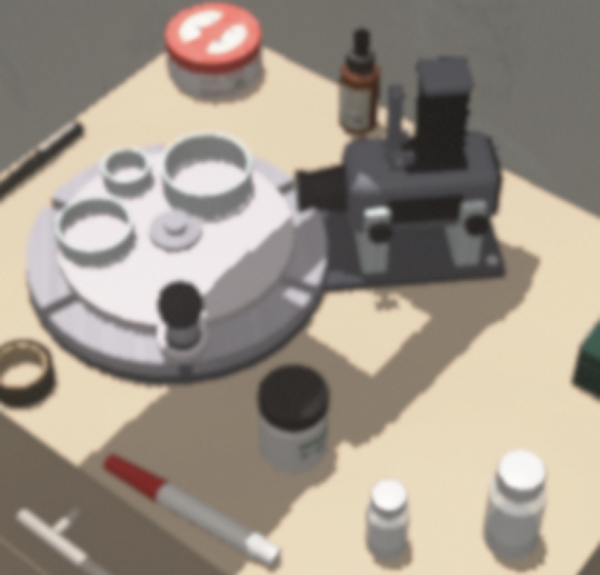

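The side crop shows an empty disc with three nest collars, and the x axis points roughly along world −45°. There are two white bottles, and the smaller one, at scene (365,377) with its top about 54 mm up, is the vial. The dark-lidded jar, about 62 mm tall with a lid about 47 mm wide, is the tall jar. The wide jar isn't here. Next I'll raise the arm and look with the wrist camera.

```bash
python3 -m creep '[[0,0,-5,0,0,0,1],[0,0,-5,0,0,0,1],[0,0,-5,0,0,0,1],[0,-5,-3,0,0,0,1],[0,-5,0,0,0,0,1],[0,-4,0,0,0,0,1],[-3,0,0,0,0,0,1],[-4,0,0,0,0,0,1],[0,0,0,0,0,0,1],[0,0,0,0,0,0,1],[0,0,0,0,0,0,1]]'
python3 - <<'E'
from h import *
import pickle
im,c,s=grab("wrist"); pickle.dump((im,c),open('w1.pkl','wb')); print(s['tcp_pos'],s['q']); print(np.round(r.grab_frame("wrist")["hand_eye"],4))
cv2.imwrite('pics/w1.png',im)
E
```

```text
t: 1.3
tcp_pos: [0.5422, -0.0695, 0.421]
orientation: [-0.0, 0.707, 0.707, 0.0]
wrist_force: [-0.0, 0.9, 0.2]
opening: 0.0852
finger_force: 0.0
[ 0.54221714 -0.06952047  0.42097171] [-1.74292942e-01 -1.54348164e-01  1.42629601e+00  2.26499726e-04
  1.86979475e+00 -1.74477334e-01]
[[ 6.000e-04 -9.451e-01 -3.267e-01  8.250e-02]
 [ 1.000e+00  5.000e-04  3.000e-04  8.000e-04]
 [-1.000e-04 -3.267e-01  9.451e-01 -1.294e-01]
 [ 0.000e+00  0.000e+00  0.000e+00  1.000e+00]]
```

View pics/w1.png

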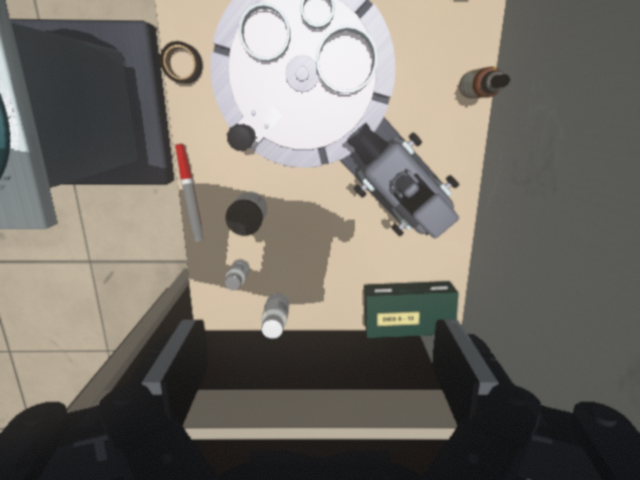

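The wrist view shows the hub at (301,72), the knob at (241,137), the tall jar at (244,216), the small vial at (236,274) and the bigger decoy at (273,325). I'll fit the stand pose to the edges in all three cameras.

```bash
cat > fit.py <<'E'
from h import *
import pickle
from scipy.optimize import minimize
t=np.linspace(0,2*np.pi,90,endpoint=False)
circ=lambda x,y,z,rad:np.c_[x+rad*np.cos(t),y+rad*np.sin(t),z+0*t]
def model():
    L=[circ(0,0,.037,.088),circ(0,0,.024,.112),circ(0,-.1,.082,.015)]
    for a,rr,ri,h in((60,.0525,.0315,.063),(120,.068,.016,.055),(180,.0585,.0255,.055)):
        x,y=rr*np.cos(np.radians(a)),rr*np.sin(np.radians(a)); L+=[circ(x,y,h,ri),circ(x,y,h,ri+.003)]
    return np.vstack(L)
def dt(im): return cv2.distanceTransform(255-cv2.Canny(cv2.GaussianBlur(im,(0,0),1),30,80),cv2.DIST_L2,5)
def place(M,p):
    c,s=np.cos(p[2]),np.sin(p[2]); return np.c_[p[0]+c*M[:,0]-s*M[:,1],p[1]+s*M[:,0]+c*M[:,1],M[:,2]]
def cost(p,M,V):
    e=[]
    for D,c in V:
        uv=proj(c,place(M,p)).astype(np.float32); ok=(uv[:,0]>2)&(uv[:,1]>2)&(uv[:,0]<637)&(uv[:,1]<477)
        d=cv2.remap(D,uv[ok][:,:1],uv[ok][:,1:],cv2.INTER_LINEAR); e.append(np.minimum(d,5).mean())
    return np.mean(e)
E
python3 - <<'E'
from fit import *
a,ca,b,cb=pickle.load(open('f0.pkl','rb')); w,cw=pickle.load(open('w1.pkl','rb'))
M=model()
for V in ([(dt(a),ca),(dt(b),cb),(dt(w),cw)],[(dt(a),ca),(dt(b),cb)],[(dt(w),cw)]):
    best=min((minimize(cost,[x,y,np.radians(yw)],(M,V),method='Nelder-Mead',options=dict(initial_simplex=[[x,y,np.radians(yw)],[x+.006,y,np.radians(yw)],[x,y+.006,np.radians(yw)],[x,y,np.radians(yw+3)]])) for x in(.518,.524) for y in(.044,.052) for yw in(-48,-44,-40)),key=lambda o:o.fun)
    print(best.x,np.degrees(best.x[2]),best.fun)
print("hub",onz(cw,(301,72),.041),"knob",onz(cw,(241,137),.08),"vial",onz(cw,(233,281),.056),"jar",onz(cw,(243,217),.064))
E
```

```text
[ 0.52124661  0.0450755  -0.7873577 ] -45.11227292301486 1.2389885187149048
[ 0.51892025  0.04658801 -0.78999556] -45.26341123694604 1.025854468345642
[ 0.5222523   0.04442333 -0.7971062 ] -45.670821080325005 1.2076481580734253
hub [0.52105054 0.04619592 0.041     ] knob [ 0.45302525 -0.02489171  0.08      ] vial [ 0.42539363 -0.21696507  0.056     ] jar [ 0.4461372  -0.12438396  0.064     ]
```

```bash
cat > snap.py <<'E'
from h import *
import pickle,sys
im,c,s=grab("wrist"); pickle.dump((im,c),open(sys.argv[1]+'.pkl','wb')); cv2.imwrite(f'pics/{sys.argv[1]}.png',im); print(np.round(s['tcp_pos'],4),np.round(s['q'],3))
E
python3 -m creep '[[5,0,3,0,0,0,1],[5,-1,3,0,0,0,1],[5,-1,3,0,0,0,1],[2,-1,3,0,0,0,1],[0,0,3,0,0,0,1],[0,0,2,0,0,0,1],[0,0,0,0,0,0,1],[0,0,0,0,0,0,1],[0,0,0,0,0,0,1]]'
python3 snap.py w2
python3 -m creep '[[-4,-2,0,0,0,0,1],[-4,-2,0,0,0,0,1],[-4,-2,0,0,0,0,1],[-4,-2,0,0,0,0,1],[-4,0,0,0,0,0,1],[-4,0,0,0,0,0,1],[-1,0,0,0,0,0,1],[0,0,0,0,0,0,1],[0,0,0,0,0,0,1],[0,0,0,0,0,0,1]]'
python3 snap.py w3
python3 -c "
import cv2,numpy as np
cv2.imwrite('pics/c23.png',cv2.resize(np.hstack([cv2.imread('pics/w2.png'),cv2.imread('pics/w3.png')]),(800,300)))"
```

```text
t: 2.3
tcp_pos: [0.5157, 0.0775, 0.2662]
orientation: [0.001, 0.707, 0.707, 0.001]
wrist_force: [-0.6, -0.9, 0.4]
opening: 0.0857
finger_force: 0.0
[0.5157 0.0775 0.2662] [ 0.1   -0.228  1.738 -0.     1.63   0.1  ]
t: 3.35
tcp_pos: [0.4355, -0.1716, 0.2649]
orientation: [0.0, 0.707, 0.708, 0.0]
wrist_force: [0.1, 0.4, 0.0]
opening: 0.0854
finger_force: 0.0
[ 0.4355 -0.1716  0.2649] [-0.43  -0.35   1.837  0.     1.655 -0.431]
```

View pics/c23.png

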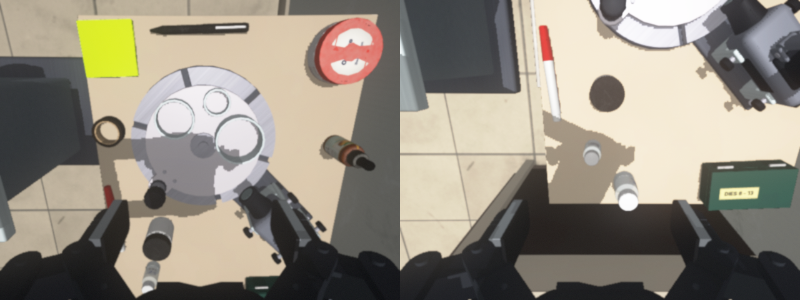

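```bash
python3 - <<'E'
from fit import *
w2,c2=pickle.load(open('w2.pkl','rb')); w1,c1=pickle.load(open('w1.pkl','rb')); w3,c3=pickle.load(open('w3.pkl','rb'))
M=model()
for V in ([(dt(w2),c2)],[(dt(w1),c1),(dt(w2),c2)]):
    best=min((minimize(cost,[x,y,np.radians(yw)],(M,V),method='Nelder-Mead',options=dict(initial_simplex=[[x,y,np.radians(yw)],[x+.006,y,np.radians(yw)],[x,y+.006,np.radians(yw)],[x,y,np.radians(yw+3)]])) for x in(.518,.524) for y in(.044,.049) for yw in(-48,-44)),key=lambda o:o.fun)
    print(best.x,np.degrees(best.x[2]),best.fun)
p=best.x
# individual nests from w2
for a,rr,ri,h in((60,.0525,.0315,.063),(120,.068,.016,.055),(180,.0585,.0255,.055)):
    x,y=rr*np.cos(np.radians(a)),rr*np.sin(np.radians(a)); N=place(np.vstack([circ(x,y,h,ri),circ(x,y,h,ri+.003)]),p)
    o=min((minimize(lambda d:cost([d[0],d[1],0],N,[(dt(w2),c2)]),[i,j],method='Nelder-Mead',options=dict(initial_simplex=[[i,j],[i+.003,j],[i,j+.003]])) for i in(-.002,.001) for j in(-.002,.001)),key=lambda o:o.fun)
    print(a,place(np.array([[x,y,h]]),p)[0],o.x,o.fun)
v=w2.copy()
for u in proj(c2,place(M,p)): cv2.circle(v,tuple(int(k) for k in u),0,(0,0,255),-1)
cv2.imwrite('pics/c4.png',np.hstack([cv2.resize(v[90:345,190:460],(500,472)),cv2.resize(w3[110:350,270:420],(295,472))]))
E
```

```text
[ 0.52197801  0.04468811 -0.7924974 ] -45.40675622402614 1.3354092836380005
[ 0.52214487  0.04462583 -0.79295205] -45.43280608514251 1.2788403034210205
60 [0.57295717 0.05783038 0.063     ] [-8.78993105e-05  2.07625297e-04] 1.0902283191680908
120 [0.54024022 0.11017397 0.055     ] [-0.00286604  0.00083575] 0.8458361029624939
180 [0.48109277 0.08630287 0.055     ] [0.00135424 0.00235943] 0.9737209677696228
```

View pics/c4.png

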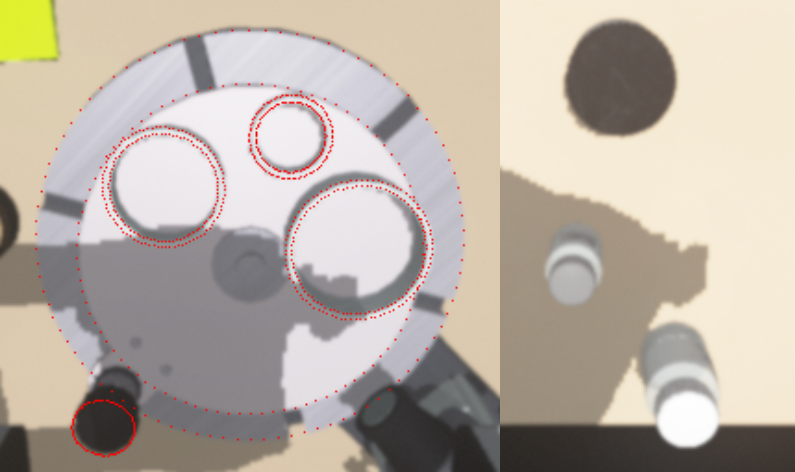

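The overlay fits the plate well, and the nests look about 1 mm off, so I'll refine them in a closer view. The right crop confirms the choice: the small bottle at w3 (307,254) is the vial, the bigger one below it is the decoy, and the tall jar lid is at (331,150).

```bash
python3 - <<'E'
from fit import *
w3,c3=pickle.load(open('w3.pkl','rb'))
print("init",onz(c3,(307,253.9),.058),onz(c3,(331,149.7),.064))
D=[(dt(w3),c3)]
for n,z,rad,px in(("vial",.058,.011,(307,253.9)),("jar",.064,.0235,(331,149.7)),("jar",.064,.0228,(331,149.7))):
    P=onz(c3,px,z); N=circ(0,0,z,rad)
    o=min((minimize(lambda d:cost([P[0]+d[0],P[1]+d[1],0],N,D),[i,j],method='Nelder-Mead',options=dict(initial_simplex=[[i,j],[i+.003,j],[i,j+.003]])) for i in(-.002,.001) for j in(-.002,.001)),key=lambda o:o.fun)
    print(n,P[:2]+o.x,o.fun)
E
```

```text
init [ 0.42509104 -0.21865436  0.058     ] [ 0.4455792  -0.12557172  0.064     ]
vial [ 0.42469133 -0.21614838] 0.7045525908470154
jar [ 0.44496503 -0.12600373] 0.4769393801689148
jar [ 0.44540804 -0.12615291] 0.5117901563644409
```

```bash
python3 -m creep '[[-4.6,-1.05,3,0,0,0,0.7],[0,0,4,0,0,0,0.7],[0,0,4,0,0,0,0.7],[0,0,4,0,0,0,0.7],[0,0,3,0,0,0,0.7],[0,0,2,0,0,0,0.7],[0,0,1.5,0,0,0,0.7],[0,0,1.2,0,0,0,0.7],[0,0,0,0,0,0,0.7],[0,0,0,0,0,0,0.7],[0,0,0,0,0,0,0.7]]'
python3 -m creep '[[0,0,0,0,0,0,0.5],[0,0,0,0,0,0,0.3],[0,0,0,0,0,0,0.2],[0,0,0,0,0,0,0.1],[0,0,0,0,0,0,0.1],[0,0,0,0,0,0,0.1],[0,0,0,0,0,0,0.1],[0,0,0,0,0,0,0.1]]'
```

```text
t: 4.5
tcp_pos: [0.4264, -0.214, 0.0419]
orientation: [0.001, 0.707, 0.707, 0.0]
wrist_force: [-0.5, 0.5, 0.9]
opening: 0.0601
finger_force: 0.0
t: 5.3
tcp_pos: [0.426, -0.214, 0.0414]
orientation: [0.0, 0.707, 0.707, -0.0]
wrist_force: [-2.1, 1.4, 5.6]
opening: 0.0247
finger_force: 58.5
```

```bash
python3 -m creep '[[0,0,0,0,0,0,0.3],[0,0,0,0,0,0,0.5],[0,0,0,0,0,0,0.5],[-0.3,-0.1,0.3,0,0,0,0.5],[0,0,0.4,0,0,0,0.5],[0,0,0,0,0,0,0.5],[0,0,0,0,0,0,0.3],[0,0,0,0,0,0,0.2],[0,0,0,0,0,0,0.1],[0,0,0,0,0,0,0.1],[0,0,0,0,0,0,0.1],[0,0,0,0,0,0,0.1]]'
```

```text
t: 6.5
tcp_pos: [0.4249, -0.2168, 0.0338]
orientation: [0.0, 0.707, 0.707, 0.0]
wrist_force: [0.8, -1.2, -0.2]
opening: 0.0253
finger_force: 58.9
```

```bash
python3 -m creep '[[0,0,-4,0,0,0,0.1],[0,0,-5,0,0,0,0.1],[0,0,-5,0,0,0,0.1],[4,1,-3,0,0,0,0.1],[4,1,0,0,0,0,0.1],[4,1,0,0,0,0,0.1],[4,1,0,0,0,0,0.1],[4,1,0,0,0,0,0.1],[4,1,0,0,0,0,0.1],[4,1,0,0,0,0,0.1],[3,1.5,0,0,0,0,0.1],[0,0,0,0,0,0,0.1]]'
python3 -m creep '[[0,0,0,0,0,0,0.1],[0,0,0,0,0,0,0.1],[0,0,0,0,0,0,0.1]]'
python3 snap.py w4
cat > nests.py <<'E'
from fit import *
import sys
w,c=pickle.load(open(sys.argv[1]+'.pkl','rb')); p=np.array([0.5215,0.0450,np.radians(-45.3)]); d=dt(w)
for a,rr,ri,h in((60,.0525,.0315,.063),(120,.068,.016,.055),(180,.0585,.0255,.055)):
    x,y=rr*np.cos(np.radians(a)),rr*np.sin(np.radians(a)); P=place(np.array([[x,y,h]]),p)[0]
    for rad in([ri],[ri+.003],[ri,ri+.003]):
        N=np.vstack([circ(0,0,h,k) for k in rad])
        o=min((minimize(lambda q:cost([P[0]+q[0],P[1]+q[1],0],N,[(d,c)]),[i,j],method='Nelder-Mead',options=dict(initial_simplex=[[i,j],[i+.003,j],[i,j+.003]])) for i in(-.003,0,.003) for j in(-.003,0,.003)),key=lambda o:o.fun)
        print(a,np.round(P[:2]+o.x,4),np.round(o.x*1e3,1),round(o.fun,2))
    if len(sys.argv)>2:
        for rad in (ri,ri+.003):
            for u in proj(c,circ(P[0],P[1],h,rad)): cv2.circle(w,tuple(int(k) for k in u),0,(0,0,255),-1)
cv2.imwrite('pics/c5.png',w)
E
python3 nests.py w4 1
```

```text
t: 7.7
tcp_pos: [0.5103, 0.0954, 0.2028]
orientation: [-0.0, 0.706, 0.708, -0.0]
wrist_force: [0.1, -1.0, -0.1]
opening: 0.0257
finger_force: 42.6
t: 8.0
tcp_pos: [0.5095, 0.0916, 0.2033]
orientation: [0.0, 0.708, 0.707, 0.0]
wrist_force: [-0.1, -0.3, -0.4]
opening: 0.0254
finger_force: 60.6
[0.5095 0.0916 0.2033] [ 0.129 -0.218  1.831 -0.     1.528  0.13 ]
60 [0.5721 0.0586] [-0.2  0.2] 1.17
60 [0.573  0.0579] [ 0.8 -0.5] 1.16
60 [0.5729 0.0579] [ 0.6 -0.4] 1.22
120 [0.5374 0.1146] [-2.   4.1] 0.58
120 [0.5378 0.112 ] [-1.7  1.5] 1.05
120 [0.5377 0.112 ] [-1.7  1.5] 1.05
180 [0.4833 0.0926] [3.  6.1] 0.65
180 [0.481  0.0899] [0.7 3.3] 1.12
180 [0.482  0.0892] [1.6 2.6] 1.23
```

View pics/c5.png

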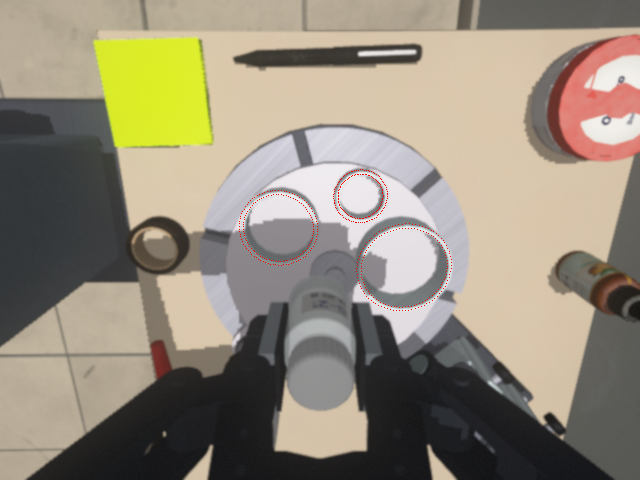

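```bash
python3 - <<'E'
from h import *
import pickle
w,c=pickle.load(open('w4.pkl','rb'))
cv2.imwrite('pics/c6.png',cv2.resize(w[150:320,225:465],(790,560),interpolation=cv2.INTER_CUBIC))
E
```

```text
(no output)
```

View pics/c6.png

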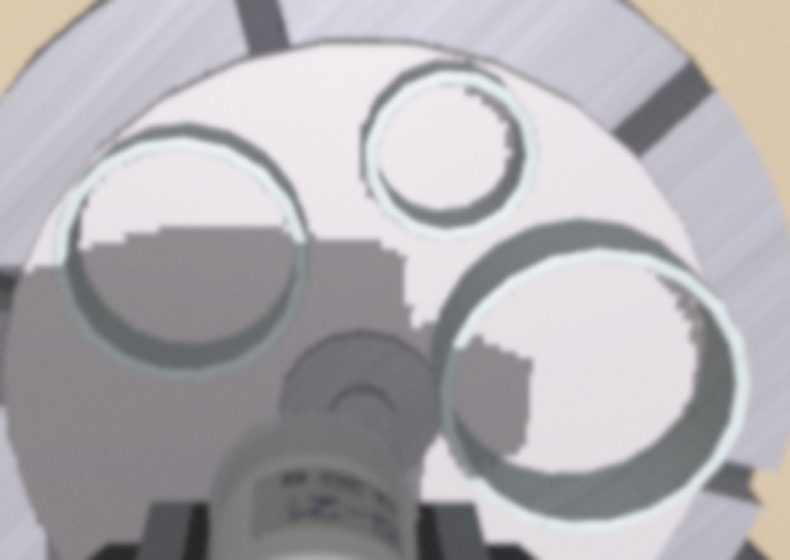

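The rim centres in the crop are nest 2 (452,156), nest 3 (184,258) and nest 1 (595,390).

```bash
python3 - <<'E'
from fit import *
w,c=pickle.load(open('w4.pkl','rb'))
m=[]
for a,rr,h,u in((60,.0525,.063,(595,390)),(120,.068,.055,(452,156)),(180,.0585,.055,(184,258))):
    m.append(onz(c,(225+u[0]/3.292-.3,150+u[1]/3.294-.3),h)[:2])
print(np.round(m,4))
hub=onz(c,(225+363/3.29,150+405/3.29),.042)[:2]; print("hub",hub)
# ideal nests with free radii: solve pose from hub-given radii assumption
from scipy.optimize import least_squares
f=lambda p:(place(np.array([[rr*np.cos(np.radians(a)),rr*np.sin(np.radians(a)),0] for a,rr in((60,.0525),(120,.068),(180,.0585))]),p)[:,:2]-m).ravel()
o=least_squares(f,[.521,.045,-.79]); print(o.x,np.degrees(o.x[2]),np.round(o.fun*1e3,1))
for k,h,u in ((1,.055,0),): pass
g=cv2.cvtColor(w,cv2.COLOR_BGR2HSV)
E
```

```text
[[0.5733 0.059 ]
 [0.5405 0.1104]
 [0.4819 0.0874]]
hub [0.52283177 0.04575704]
[ 0.52259585  0.04545221 -0.79317718] -45.445704721370156 [ 0.1 -0.4  0.2  0.6 -0.3 -0.2]
```

```bash
python3 - <<'E'
from fit import *
w,c=pickle.load(open('w4.pkl','rb'))
print(c[0][0,0]); Z=.2033-.0338+.058
for rad in(.011,): 
  N=proj(c,circ(.5095,.0916,Z,rad)); print(N.min(0),N.max(0))
  N=proj(c,circ(.5095,.0916,Z-.01,.014)); print(N.min(0),N.max(0))
print(onz(c,(320,376),Z))
cv2.imwrite('pics/c7.png',cv2.resize(w[280:430,250:390],(560,600),interpolation=cv2.INTER_CUBIC))
E
```

```text
398.31502151223935
[282.35922014 347.98050243] [351.86240846 406.11279723]
[276.14571196 322.41952387] [358.40418896 392.45133501]
[0.51041438 0.09229024 0.2275    ]
```

View pics/c7.png

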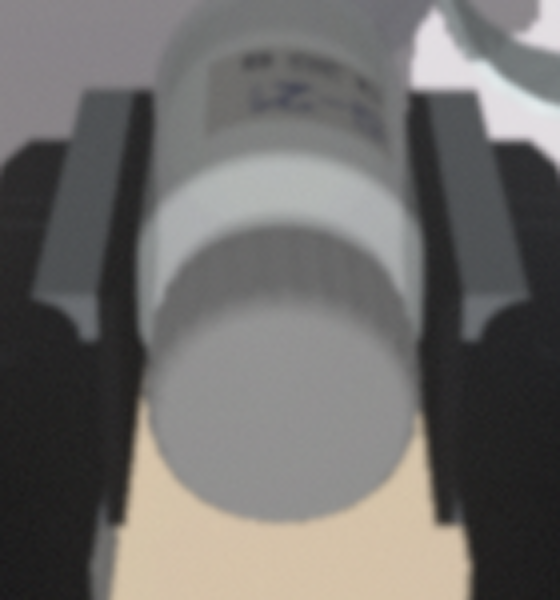

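Seen in the same image, the vial sits about 2.4 mm nearer −y than the TCP suggests. I'll correct for that, hover above nest 2 and look at the fit.

```bash
python3 -m creep '[[2.1,3.0,0,0,0,0,0.1],[0,0,4,0,0,0,0.1],[0,0,3,0,0,0,0.1],[0,0,2,0,0,0,0.1],[0,0,1,0,0,0,0.1],[0,0,0,0,0,0,0.1],[0,0,0,0,0,0,0.1],[0,0,0,0,0,0,0.1],[0,0,0,0,0,0,0.1]]'
python3 snap.py w5
python3 - <<'E'
from h import *
import pickle
w,c=pickle.load(open('w5.pkl','rb')); p=r.get_state()['tcp_pos']
print(proj(c,[[p[0],p[1],p[2]-.0338],[.5406,.1108,.055]]))
cv2.imwrite('pics/c8.png',cv2.resize(w[160:420,200:440],(550,596),interpolation=cv2.INTER_CUBIC))
E
```

```text
t: 8.95
tcp_pos: [0.5401, 0.1135, 0.1044]
orientation: [0.0, 0.707, 0.707, 0.001]
wrist_force: [0.4, 0.8, -0.7]
opening: 0.0254
finger_force: 60.7
[0.5401 0.1135 0.1044] [ 0.161 -0.079  1.872  0.     1.347  0.161]
[[317.37059746 293.88877557]
 [318.78429719 284.79528115]]
```

View pics/c8.png

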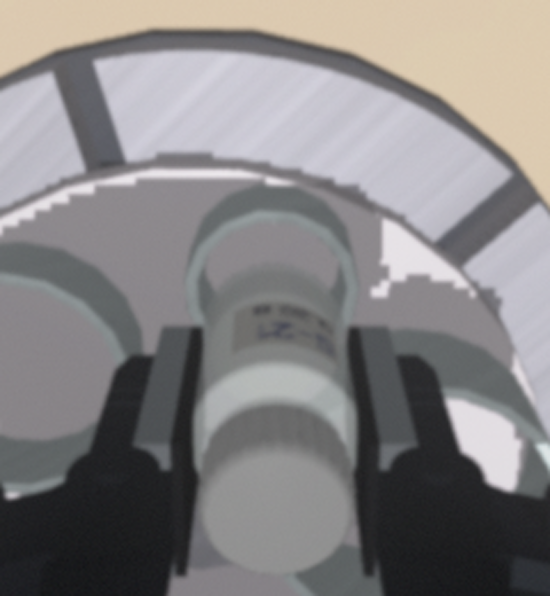

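```bash
python3 - <<'E'
from h import *
import pickle
w,c=pickle.load(open('w5.pkl','rb')); k=596/260; f=lambda x,y,z:np.round(onz(c,(200+x/k-.3,160+y/k-.3),z),4)
print("vial front",f(275,262,.0706),"L",f(203,300,.0706),"R",f(350,300,.0706))
print("rim outer front",f(272,210,.055),"L",f(187,285,.055),"R",f(357,285,.055))
N=proj(c,np.array([[.5406,.1108+.019,.055],[.5401,.1135+.014,.0706]])); print((N-[200,160])*k)
Z=.1044+.0242; print("captop front/back",f(276,572,Z),f(276,450,Z), f(276,572,Z-.005),f(276,450,Z-.005))
E
```

```text
vial front [0.541  0.1235 0.0706] L [0.5268 0.1154 0.0706] R [0.5558 0.1154 0.0706]
rim outer front [0.5404 0.1285 0.055 ] L [0.5221 0.1112 0.055 ] R [0.5587 0.1112 0.055 ]
[[272.27954787 203.36276457]
 [269.6823213  242.52689947]]
captop front/back [0.541  0.1013 0.1286] [0.541  0.1216 0.1286] [0.5411 0.0968 0.1236] [0.541  0.118  0.1236]
```

```bash
python3 -m creep '[[-0.03,-0.05,0,0,0,0,0.1],[0,0,0.5,0,0,0,0.1],[0,0,0.5,0,0,0,0.1],[0,0,0.5,0,0,0,0.1],[0,0,0.4,0,0,0,0.1],[0,0,0.3,0,0,0,0.1],[0,0,0.2,0,0,0,0.1],[0,0,0,0,0,0,0.1],[0,0,0,0,0,0,0.1],[0,0,0,0,0,0,0.1]]'
```

```text
t: 10.0
tcp_pos: [0.5392, 0.1132, 0.0794]
orientation: [0.0, 0.707, 0.707, 0.0]
wrist_force: [-0.5, -0.2, -0.2]
opening: 0.0252
finger_force: 60.7
```

```bash
python3 -m creep '[[0,0,0.3,0,0,0,0.1],[0,0,0.3,0,0,0,0.1],[0,0,0.1,0,0,0,0.1],[0,0,0,0,0,0,0.1],[0,0,0,0,0,0,0.1],[0,0,0,0,0,0,0.35],[0,0,0,0,0,0,0.42],[0,0,0,0,0,0,0.42],[0,0,0,0,0,0,0.42],[0,0,-0.5,0,0,0,0.42]]'
python3 -m creep '[[0,0,-1.5,0,0,0,0.42],[0,0,-3,0,0,0,0.42],[0,0,-4,0,0,0,0.42],[-2,0,-4,0,0,0,0.6],[-4,-1,-2,0,0,0,0.8],[-4,-1,0,0,0,0,0.8],[0,0,0,0,0,0,0.8],[0,0,0,0,0,0,0.8],[0,0,0,0,0,0,0.8]]'
python3 snap.py w6
```

```text
t: 11.0
tcp_pos: [0.5388, 0.1131, 0.0768]
orientation: [-0.0, 0.707, 0.707, -0.0]
wrist_force: [0.4, -0.2, -0.0]
opening: 0.036
finger_force: 0.0
t: 11.9
tcp_pos: [0.5192, 0.0137, 0.2227]
orientation: [0.0, 0.707, 0.707, 0.0]
wrist_force: [0.1, 0.9, -0.1]
opening: 0.0686
finger_force: 0.0
[0.5192 0.0137 0.2227] [-0.023 -0.221  1.802  0.     1.56  -0.023]
```

View pics/w6.png

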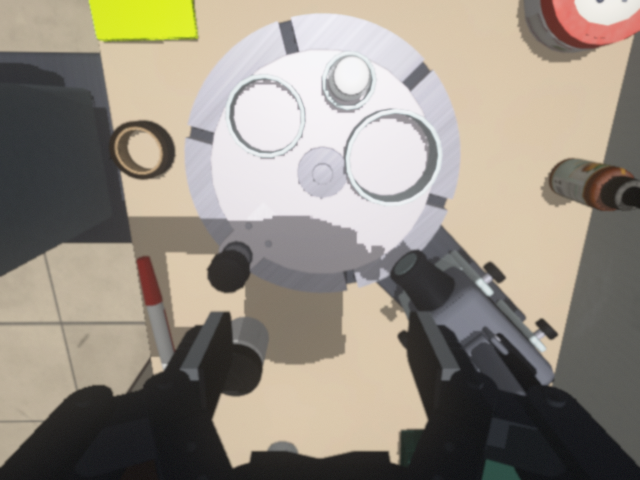

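The vial stands in nest 2. Next is the tall jar, after checking how far the marker is from it.

```bash
python3 - <<'E'
from h import *
import pickle
w,c=pickle.load(open('w6.pkl','rb')); print(onz(c,(140,258),.01),onz(c,(168,362),.01))
w,c=pickle.load(open('w3.pkl','rb')); print(onz(c,((545-400)*1.6,25*1.6),.01),onz(c,((556-400)*1.6,115*1.6),.01))
w,c=pickle.load(open('w6.pkl','rb'));print("vial cap",onz(c,(351,75),.095))
E
python3 -m creep '[[-4,-2,0,0,0,0,0.75],[-4,-2,0,0,0,0,0.75],[-4,-2,0,0,0,0,0.75],[-1.6,-1.5,4,0,0,0,0.75],[0,0,4,0,0,0,0.75],[0,0,3,0,0,0,0.75],[0,0,0,0,0,0,0.75],[0,0,0,0,0,0,0.75],[0,0,0,0,0,0,0.75]]'
```

```text
[ 0.3551296  -0.03967162  0.01      ] [ 0.36707948 -0.15261368  0.01      ]
[ 0.36037421 -0.03891948  0.01      ] [ 0.36833234 -0.16441511  0.01      ]
vial cap [0.53872512 0.11131347 0.095     ]
t: 12.85
tcp_pos: [0.4452, -0.1227, 0.1142]
orientation: [0.001, 0.707, 0.707, 0.0]
wrist_force: [0.2, 0.1, 0.7]
opening: 0.0642
finger_force: 0.0
```

```bash
python3 -m creep '[[-0.2,-0.05,3,0,0,0,0.75],[0,0,2,0,0,0,0.75],[0,0,1.5,0,0,0,0.75],[0,0,0.9,0,0,0,0.75],[0,0,0,0,0,0,0.75],[0,0,0,0,0,0,0.65],[0,0,0,0,0,0,0.5],[0,0,0,0,0,0,0.4],[0,0,0,0,0,0,0.4],[0,0,0,0,0,0,0.4],[0,0,0,0,0,0,0.4]]'
```

```text
t: 13.95
tcp_pos: [0.4443, -0.1251, 0.0395]
orientation: [0.001, 0.707, 0.707, 0.0]
wrist_force: [-1.7, 0.2, 5.1]
opening: 0.0459
finger_force: 60.4
```

```bash
python3 -m creep '[[0,0,-3,0,0,0,0.4],[0,0,-4,0,0,0,0.4],[0,0,-5,0,0,0,0.4],[4,1,-1,0,0,0,0.4],[4,1,0,0,0,0,0.4],[4,1,0,0,0,0,0.4],[4,0.7,0,0,0,0,0.4],[4,0,0,0,0,0,0.4],[1.4,0,0,0,0,0,0.4],[0,0,0,0,0,0,0.4],[0,0,0,0,0,0,0.4],[0,0,0,0,0,0,0.4]]'
python3 snap.py w7
python3 - <<'E'
from fit import *
w,c=pickle.load(open('w7.pkl','rb'))
# rim of nests: bright cyan-ish pixels -> fit centre
w6,c6=pickle.load(open('w6.pkl','rb'))
for n,W,C in(("w6",w6,c6),("w7",w,c)):
    I=W.astype(int); b,g,rr=I[...,0],I[...,1],I[...,2]; m=((g-rr>=6)&(b-rr>=3)&(g>90)).astype(np.uint8)
    print(n,m.sum())
    for h,ri,P in((.055,.0255,(.4817,.0873)),(.055,.016,(.5406,.1108)),(.063,.0315,(.573,.0588))):
        ys,xs=np.nonzero(m); u=proj(C,[[*P,h]])[0]; k=np.hypot(xs-u[0],ys-u[1])<90; 
        Q=np.array([onz(C,(x,y),h)[:2] for x,y in zip(xs[k],ys[k])]); 
        f=lambda q:-np.exp(-((np.linalg.norm(Q-q,axis=1)-ri-.0015)/.001)**2).sum()
        o=min((minimize(f,[P[0]+i,P[1]+j],method='Nelder-Mead',options=dict(initial_simplex=np.array([P,(P[0]+.002,P[1]),(P[0],P[1]+.002)])+[i,j])) for i in(-.002,0,.002) for j in(-.002,0,.002)),key=lambda o:o.fun); print(P,np.round(o.x,4),len(Q),-o.fun)
E
```

```text
t: 15.15
tcp_pos: [0.4807, 0.0882, 0.1684]
orientation: [0.0, 0.707, 0.707, 0.0]
wrist_force: [-0.3, -0.3, -0.9]
opening: 0.0456
finger_force: 61.7
[0.4807 0.0882 0.1684] [ 0.129 -0.27   1.93  -0.     1.481  0.13 ]
w6 1662
(0.4817, 0.0873) [0.481  0.0854] 697 301.43143280689225
(0.5406, 0.1108) [0.5403 0.1093] 697 196.59047496693933
(0.573, 0.0588) [0.5725 0.0571] 688 307.9807416718404
w7 2816
(0.4817, 0.0873) [0.4811 0.0874] 705 316.5912041616225
(0.5406, 0.1108) [0.5395 0.1107] 1118 238.55810331667965
(0.573, 0.0588) [0.5725 0.0584] 1657 665.4275980894917
```

```bash
python3 -m creep '[[0,0,2.5,0,0,0,0.4],[0,0,2,0,0,0,0.4],[0,0,1.5,0,0,0,0.4],[0,0,0.9,0,0,0,0.4],[0,0,0,0,0,0,0.4],[0,0,0,0,0,0,0.4]]'
python3 -m creep '[[0,0,0.3,0,0,0,0.4],[0,0,0.3,0,0,0,0.4],[0,0,0.3,0,0,0,0.4],[0,0,0.2,0,0,0,0.4],[0,0,0,0,0,0,0.4],[0,0,0,0,0,0,0.4]]'
```

```text
t: 15.8
tcp_pos: [0.481, 0.0891, 0.0999]
orientation: [0.0, 0.707, 0.707, 0.0]
wrist_force: [0.7, 0.7, -1.1]
opening: 0.0455
finger_force: 61.7
t: 16.4
tcp_pos: [0.4807, 0.0892, 0.0882]
orientation: [-0.0, 0.707, 0.707, -0.0]
wrist_force: [0.0, -0.2, -0.9]
opening: 0.0453
finger_force: 61.7
```

Bottom is at about 0.049, inside the collar with no contact force. I'll lower the rest of the way and release.

```bash
python3 -m creep '[[0,0,0.3,0,0,0,0.4],[0,0,0.3,0,0,0,0.4],[0,0,0.3,0,0,0,0.4],[0,0,0.1,0,0,0,0.4],[0,0,0,0,0,0,0.4],[0,0,0,0,0,0,0.4]]'
python3 -m creep '[[0,0,0,0,0,0,0.55],[0,0,0,0,0,0,0.66],[0,0,0,0,0,0,0.66],[0,0,0,0,0,0,0.66],[0,0,-0.5,0,0,0,0.66],[0,0,-2,0,0,0,0.66],[0,0,-4,0,0,0,0.66],[-4,0,-4,0,0,0,0.66],[-4,0,-3,0,0,0,0.66],[0,0,0,0,0,0,0.66],[0,0,0,0,0,0,0.66]]'
python3 snap.py w8
```

```text
t: 17.0
tcp_pos: [0.4807, 0.0892, 0.0782]
orientation: [-0.0, 0.707, 0.707, 0.0]
wrist_force: [0.8, -0.4, -0.6]
opening: 0.0453
finger_force: 61.7
t: 18.1
tcp_pos: [0.4808, 0.0133, 0.2093]
orientation: [0.0, 0.708, 0.706, 0.001]
wrist_force: [0.1, -0.4, -0.4]
opening: 0.0564
finger_force: 0.0
[0.4808 0.0133 0.2093] [-0.026 -0.307  1.893  0.     1.554 -0.024]
```

View pics/w8.png

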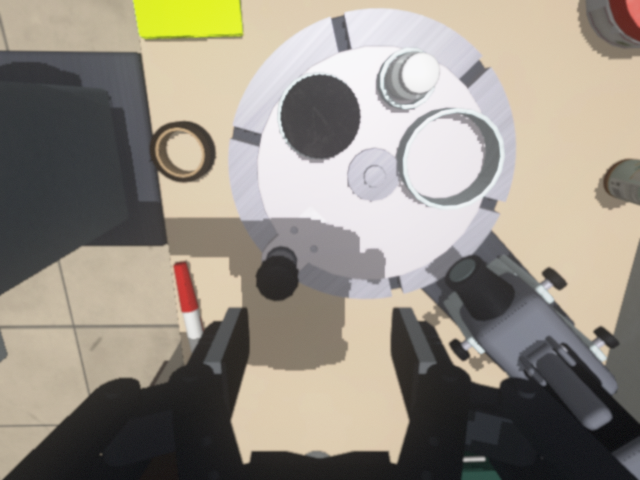

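Both containers stand in their nests and the knob is at (277,280). Next I'll go above the knob and turn the tool 45° counter-clockwise so the fingers close radially.

```bash
python3 -m creep '[[-3.7,-3.0,0,0,0,0,0.6],[0,0,3,0,0,-7.5,0.6],[0,0,2,0,0,-7.5,0.6],[0,0,1,0,0,-7.5,0.6],[0,0,0,0,0,-7.5,0.6],[0,0,0,0,0,-7.5,0.6],[0,0,0,0,0,-7.5,0.6],[0,0,0,0,0,0,0.6],[0,0,0,0,0,0,0.6],[0,0,0,0,0,0,0.6]]'
python3 - <<'E'
from h import *
import pickle
w,c=pickle.load(open('w8.pkl','rb')); print("knob",onz(c,(277.5,280.5),.082))
s=r.get_state(); m=R.from_quat(np.roll(s['orientation'],-1)).as_matrix(); print(np.round(m,3),s['tcp_pos'],s['q'],np.degrees(np.arctan2(m[1,1],m[0,1])))
E
```

```text
t: 19.15
tcp_pos: [0.4505, -0.0228, 0.1482]
orientation: [-0.0, 0.384, 0.923, -0.0]
wrist_force: [0.4, 0.1, -0.4]
opening: 0.0515
finger_force: 0.0
knob [ 0.45203529 -0.02316813  0.082     ]
[[-0.705  0.709 -0.001]
 [ 0.709  0.705  0.   ]
 [ 0.001 -0.    -1.   ]] [ 0.45052147 -0.02280358  0.14815421] [-1.07163524e-01 -3.50683045e-01  2.02566435e+00  5.23154428e-05
  1.46722820e+00 -8.90004054e-01] 44.85315267666464
```

```bash
python3 -m creep '[[0,0,3,0,0,0,0.6],[0,0,2.5,0,0,0,0.6],[0,0,1.5,0,0,0,0.6],[0,0,0.9,0,0,0,0.6],[0,0,0,0,0,0,0.6],[0,0,0,0,0,0,0.5],[0,0,0,0,0,0,0.4],[0,0,0,0,0,0,0.3],[0,0,0,0,0,0,0.2],[0,0,0,0,0,0,0.2],[0,0,0,0,0,0,0.2],[0,0,0,0,0,0,0.2]]'
```

```text
t: 20.35
tcp_pos: [0.4507, -0.0241, 0.071]
orientation: [0.0, 0.383, 0.924, -0.001]
wrist_force: [-10.3, -8.0, 12.9]
opening: 0.0281
finger_force: 58.7
```

```bash
python3 -m creep '[[0,-0.1,-0.3,0,0,0,0.2],[0,-0.05,-0.3,0,0,0,0.2],[0,0,-0.3,0,0,0,0.2],[0,0,-0.2,0,0,0,0.2],[0,0,0,0,0,0,0.2],[0,0,0,0,0,0,0.2]]'
```

```text
t: 20.95
tcp_pos: [0.4498, -0.024, 0.0805]
orientation: [0.0, 0.383, 0.924, 0.0]
wrist_force: [5.9, 2.2, -11.7]
opening: 0.0281
finger_force: 59.9
```

```bash
python3 -m creep '[[0,0,-0.1,0,0,0,0.2],[0.872,0.038,0,0,0,5,0.2],[0.872,0.038,0,0,0,5,0.2],[0.872,0.038,0,0,0,5,0.2],[0.872,0.038,0,0,0,5,0.2],[0,0,0,0,0,0,0.2],[0,0,0,0,0,0,0.2],[0,0,0,0,0,0,0.2]]'
cat > ax.py <<'E'
from h import *
s=r.get_state(); m=R.from_quat(np.roll(s['orientation'],-1)).as_matrix(); p=np.array(s['tcp_pos']); A=np.array([.521,.0462]); d=p[:2]-A
print("psi %.2f knobang %.2f rad %.4f z %.4f"%(np.degrees(np.arctan2(m[1,1],m[0,1])),np.degrees(np.arctan2(d[1],d[0])),np.hypot(*d),p[2]),"F tool",np.round(m.T@s['wrist_force'],1),"open",round(s['opening'],4),"q6",round(s['q'][5],2))
E
python3 ax.py
```

```text
t: 21.75
tcp_pos: [0.43, 0.0046, 0.0815]
orientation: [0.0, 0.537, 0.843, 0.001]
wrist_force: [8.6, 2.9, -11.2]
opening: 0.0281
finger_force: 60.2
psi 25.00 knobang -155.43 rad 0.1000 z 0.0815 F tool [-1.   9.  11.2] open 0.0281 q6 -0.49
```

```bash
python3 -m creep '[[0.872,0.09,0,0,0,5,0.2],[0.872,0.038,0,0,0,5,0.2],[0.872,0.038,0,0,0,5,0.2],[0.872,0.038,0,0,0,5,0.2],[0.872,0.038,0,0,0,5,0.2],[0.872,0.038,0,0,0,5,0.2],[0.872,0.038,0,0,0,5,0.2],[0.872,0.038,0,0,0,5,0.2],[0.872,0.038,0,0,0,5,0.2],[0.872,0.038,0,0,0,5,0.2],[0,0,0,0,0,0,0.2],[0,0,0,0,0,0,0.2]]'; python3 ax.py
```

```text
t: 22.95
tcp_pos: [0.4305, 0.0889, 0.0814]
orientation: [0.001, 0.843, 0.537, 0.0]
wrist_force: [8.9, -3.8, -11.2]
opening: 0.028
finger_force: 60.3
psi -25.00 knobang 154.71 rad 0.1001 z 0.0814 F tool [ 0.3  9.7 11.2] open 0.028 q6 0.58
```

```bash
python3 -m creep '[[0.872,0.09,0,0,0,5,0.2],[0.872,0.038,0,0,0,5,0.2],[0.872,0.038,0,0,0,5,0.2],[0.872,0.038,0,0,0,5,0.2],[0.872,0.038,0,0,0,5,0.2],[0.872,0.038,0,0,0,5,0.2],[0.872,0.038,0,0,0,5,0.2],[0.872,0.038,0,0,0,5,0.2],[0.872,0.038,0,0,0,5,0.2],[0.872,0.038,0,0,0,5,0.2],[0,0,0,0,0,0,0.2],[0,0,0,0,0,0,0.2]]'; python3 ax.py
```

```text
t: 24.15
tcp_pos: [0.4951, 0.1429, 0.081]
orientation: [0.0, 0.991, 0.131, -0.0]
wrist_force: [4.6, -2.3, -12.1]
opening: 0.0279
finger_force: 60.4
psi -74.91 knobang 105.00 rad 0.1001 z 0.0810 F tool [ 3.9  3.4 12.1] open 0.0279 q6 1.54
```

```bash
python3 -m creep '[[0.06,0,0,0,0,0,0.2],[0,0,0.3,0,0,0,0.2],[0,0,0.2,0,0,0,0.2],[0,0,0.2,0,0,0,0.2],[0,0,0.1,0,0,0,0.2],[0,0,0,0,0,0,0.2],[0,0,0,0,0,0,0.2]]'; python3 ax.py
```

```text
t: 24.85
tcp_pos: [0.4957, 0.1431, 0.0734]
orientation: [0.0, 0.991, 0.131, -0.0]
wrist_force: [-0.2, -5.6, -10.1]
opening: 0.0284
finger_force: 60.6
psi -74.98 knobang 104.63 rad 0.1001 z 0.0734 F tool [-1.7  5.3 10.1] open 0.0284 q6 1.54
```

```bash
python3 -m creep '[[0,0,0,0,0,0,0.4],[0,0,0,0,0,0,0.6],[0,0,0,0,0,0,0.6],[0,0,-1,0,0,0,0.6],[0,0,-3,0,0,0,0.6],[0,0,-4.5,0,0,-7.5,0.8],[0,0,-4.5,0,0,-7.5,1],[0,0,-4.5,0,0,-7.5,1],[0,0,-4.5,0,0,-7.5,1],[0,0,0,0,0,0,1]]'; python3 ax.py
python3 -m creep '[[-1,4.5,0,0,0,0,1],[-1,4.5,0,0,0,0,1],[-1,4.5,0,0,0,0,1],[-1,4.5,0,0,0,0,1],[-1.2,4.5,0,0,0,0,1],[0,4.5,0,0,0,0,1],[0,0,0,0,0,0,1],[0,0,0,0,0,0,1],[0,0,0,0,0,0,1]]'; python3 ax.py; python3 snap.py w9
```

```text
t: 25.85
tcp_pos: [0.4969, 0.1436, 0.3013]
orientation: [0.001, 0.923, 0.385, 0.005]
wrist_force: [0.5, 0.2, 0.2]
opening: 0.0855
finger_force: 0.0
psi -44.73 knobang 103.88 rad 0.1004 z 0.3013 F tool [ 0.5  0.2 -0.2] open 0.0855 q6 1.01
t: 26.75
tcp_pos: [0.6498, -0.0838, 0.294]
orientation: [-0.0, 0.924, 0.383, 0.0]
wrist_force: [0.2, -0.9, 0.6]
opening: 0.0855
finger_force: 0.0
psi -44.99 knobang -45.27 rad 0.1830 z 0.2940 F tool [-0.5  0.8 -0.6] open 0.0855 q6 0.62
[ 0.6498 -0.0838  0.294 ] [-0.167  0.064  1.419  0.     1.658  0.618]
```

View pics/w9.png

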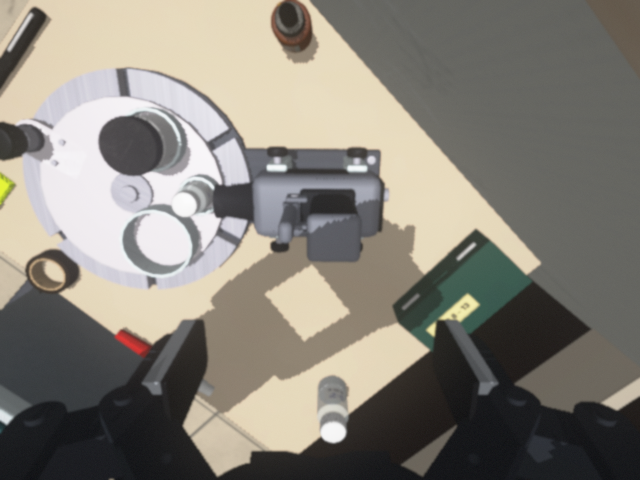

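The vial faces the window at (187,203). The grip end spans x 306–361 and y 213–262, and the trigger top is near x 279–300, y ≈ 237.

```bash
python3 - <<'E'
from h import *
import pickle
w,c=pickle.load(open('w9.pkl','rb')); s=r.get_state(); m=R.from_quat(np.roll(s['orientation'],-1)).as_matrix(); p=np.array(s['tcp_pos'])
t=lambda x,y,z:np.round((m.T@(onz(c,(x,y),z)-p))*1e3,1)
print("grip L,R",t(306,238,.177),t(361,238,.177),"near,far",t(333,213,.177),t(333,262,.177))
print("trig",t(279,237,.164),t(300,237,.164))
g=cv2.cvtColor(w,cv2.COLOR_BGR2GRAY)
for y in (215,222,230,238,245): print(y,g[y,266:320:2])
print(g[200:262:2,288])
E
```

```text
grip L,R [ -0.3  -6.8 117.2] [ -0.3  29.1 117.2] near,far [ 16.5  10.6 117.2] [-17.3  11.  117.2]
trig [ -4.1 -25.8 130.2] [ -4.  -11.4 130.2]
215 [158 157 158 158 157 157 157 152 109  80  78  76  74  71  69  72  75  57
  48  56  58  72  87 100 103 104 103]
222 [153 153 153 153 153 153 144 105 100  97  97  92  79  69  68  74  71  65
  62  67  84 122 146 162 164 164 163]
230 [146 146 146 143 141 145 124 132 146 155 150 137 119  83 107 126 117 113
 107  82  85 122 147 156 135 103  94]
238 [211 208 192 185 176 144 126 127 137 143 140 127 110 109 124 126 126 126
 126 125 107  85  90  93  94  95  94]
245 [216 213 139  53  49  49  51  52  50  48  48  75 126 131 131 131 131 131
 130 129 111  86  90  94  94  94  94]
[141  98  87  82  78  78  77  77  78  75  78  92 116 130 137 137 135 133
 130 127 121 101  78  71  81 108 130 131 131 131 131]
```

```bash
python3 - <<'E'
from fit import *
w,c=pickle.load(open('w9.pkl','rb'))
a=np.radians(104.6)
for z in(.082,.0845,.090): 
    k=proj(c,circ(.5215+.1*np.cos(a),.0455+.1*np.sin(a),z,.015)); print(z,k.max(0),k.min(0))
g=cv2.cvtColor(w,cv2.COLOR_BGR2GRAY); print(g[142,10:50:2],g[115:170:3,10])
E
python3 -m creep '[[0,0.4,3,0,0,0,1],[0,0,4,0,0,0,1],[0,0,3,0,0,0,1],[0,0,2.5,0,0,0,1],[0,0,1.5,0,0,0,1],[0,0,0.6,0,0,0,1],[0,0,0,0,0,0,1],[0,0,0,0,0,0,1]]'; python3 ax.py
```

```text
0.082 [ 11.16802673 159.95545247] [-27.53398669 122.51013178]
0.0845 [  8.92327031 160.36034478] [-30.09517689 122.64901215]
0.09 [  3.86660718 161.27163514] [-35.86687358 122.96136532]
[ 67  58  54  59  56  56  59  57  63  92  99  95  95  94  86  76  71 106
 147 150] [212 212 210 109  51  53  54  54  62  67  64  62  58  58  66 186 213 214
 214]
t: 27.6
tcp_pos: [0.6534, -0.0871, 0.1491]
orientation: [0.0, 0.924, 0.383, 0.001]
wrist_force: [-0.3, -0.3, 0.5]
opening: 0.0854
finger_force: 0.0
psi -44.99 knobang -45.20 rad 0.1879 z 0.1491 F tool [-0.5 -0.  -0.5] open 0.0854 q6 0.61
```

```bash
python3 -m creep '[[0,0,0,0,0,0,0.75],[0,0,0,0,0,0,0.68],[0,0,0,0,0,0,0.62],[0,0,0,0,0,0,0.57],[0,0,0,0,0,0,0.53],[0,0,0,0,0,0,0.5],[0,0,0,0,0,0,0.5],[0,0,0,0,0,0,0.5]]'; python3 ax.py
```

```text
t: 28.4
tcp_pos: [0.6523, -0.0858, 0.1499]
orientation: [-0.002, 0.924, 0.383, 0.0]
wrist_force: [-14.3, 9.8, 22.0]
opening: 0.0473
finger_force: 61.7
psi -44.98 knobang -45.17 rad 0.1862 z 0.1499 F tool [ -3.1 -17.1 -21.9] open 0.0473 q6 0.61
```

```bash
python3 -m creep '[[0,0,0,0,0,0,0.5],[0,0,0,0,0,0,0.5],[0,0,0,0,0,0,0.5],[0,0,0,0,0,0,0.5],[0,0,0,0,0,0,0.5],[0,0,0,0,0,0,0.5],[0,0,0,0,0,0,0.5],[0,0,0,0,0,0,0.5],[0,0,0,0,0,0,0.5],[0,0,0,0,0,0,0.5]]'
python3 ax.py
python3 -m creep '[[0,0,0,0,0,0,0.7],[0,0,0,0,0,0,0.9],[0,0,0,0,0,0,1],[0,0,0,0,0,0,1],[0,0,0,0,0,0,1],[0,0,-2,0,0,0,1],[0,0,-4,0,0,0,1],[0,0,-4.5,0,0,0,1],[0,0,-4,0,0,0,1],[0,0,0,0,0,0,1]]'; python3 ax.py
python3 snap.py w10
python3 - <<'E'
import pickle,cv2,numpy as np
a=pickle.load(open('w9.pkl','rb'))[0];b=pickle.load(open('w10.pkl','rb'))[0]
d=cv2.absdiff(a,b).max(2)[150:265,240:390]; print("mean diff",d.mean(),np.percentile(d,99))
E
```

```text
t: 29.4
tcp_pos: [0.6523, -0.0858, 0.1498]
orientation: [-0.002, 0.924, 0.383, -0.0]
wrist_force: [-13.4, 8.8, 21.4]
opening: 0.0472
finger_force: 61.7
psi -44.98 knobang -45.17 rad 0.1862 z 0.1498 F tool [ -3.2 -15.8 -21.4] open 0.0472 q6 0.61
t: 30.4
tcp_pos: [0.654, -0.0875, 0.2994]
orientation: [0.002, 0.924, 0.383, 0.004]
wrist_force: [1.2, -0.2, 0.9]
opening: 0.0854
finger_force: 0.0
psi -45.01 knobang -45.14 rad 0.1886 z 0.2994 F tool [ 0.7  1.  -0.9] open 0.0854 q6 0.61
[ 0.654  -0.0875  0.2994] [-0.172  0.069  1.405 -0.     1.659  0.614]
mean diff 25.24440579710145 149.0
```

```bash
python3 -m creep '[[1,-4.6,0,0,0,0,1],[1,-4.6,0,0,0,0,1],[1,-4.6,0,0,0,0,1],[1,-4.6,0,0,0,0,1],[1.1,-4.6,0,0,0,0,0.8],[0,-4.5,0,0,0,0,0.6],[0,0,3,0,0,7.5,0.6],[0,0,4,0,0,7.5,0.6],[0,0,4,0,0,7.5,0.6],[0,0,3,0,0,7.5,0.6],[0,0,0,0,0,0,0.6],[0,0,0,0,0,0,0.6]]'; python3 ax.py
```

```text
t: 31.65
tcp_pos: [0.4944, 0.1432, 0.1528]
orientation: [0.0, 0.991, 0.132, -0.0]
wrist_force: [-0.5, 0.4, 1.1]
opening: 0.0513
finger_force: 0.0
psi -74.77 knobang 105.31 rad 0.1006 z 0.1528 F tool [-0.4 -0.5 -1.1] open 0.0513 q6 1.54
```

```bash
python3 -m creep '[[0.12,0.06,3,0,0,0,0.6],[0,0,2.5,0,0,0,0.6],[0,0,1.7,0,0,0,0.6],[0,0,0.9,0,0,0,0.6],[0,0,0,0,0,0,0.6],[0,0,0,0,0,0,0.5],[0,0,0,0,0,0,0.4],[0,0,0,0,0,0,0.3],[0,0,0,0,0,0,0.2],[0,0,0,0,0,0,0.2],[0,0,0,0,0,0,0.2],[0,0,0,0,0,0,0.2]]'; python3 ax.py
python3 -m creep '[[0,0,-0.3,0,0,0,0.2],[0,0,-0.3,0,0,0,0.2],[0,0,-0.3,0,0,0,0.2],[0,0,-0.3,0,0,0,0.2],[0,0,0,0,0,0,0.2],[0,0,0,0,0,0,0.2]]'; python3 ax.py
```

```text
t: 32.85
tcp_pos: [0.4966, 0.1432, 0.0731]
orientation: [-0.0, 0.991, 0.131, 0.001]
wrist_force: [0.1, -0.3, 5.8]
opening: 0.0282
finger_force: 58.9
psi -74.98 knobang 104.12 rad 0.1000 z 0.0731 F tool [ 0.   0.4 -5.8] open 0.0282 q6 1.54
t: 33.45
tcp_pos: [0.4957, 0.143, 0.0833]
orientation: [0.0, 0.991, 0.131, -0.0]
wrist_force: [4.4, -0.1, -11.6]
opening: 0.0278
finger_force: 59.9
psi -75.00 knobang 104.64 rad 0.1000 z 0.0833 F tool [ 4.2  1.2 11.6] open 0.0278 q6 1.54
```

```bash
python3 -m creep '[[0.872,0.038,0,0,0,5,0.2],[0.872,0.038,0,0,0,5,0.2],[0.872,0.038,0,0,0,5,0.2],[0.872,0.038,0,0,0,5,0.2],[0.872,0.038,0,0,0,5,0.2],[0.872,0.038,0,0,0,5,0.2],[0.872,0.038,0,0,0,5,0.2],[0.872,0.038,0,0,0,5,0.2],[0.872,0.038,0,0,0,5,0.2],[0.872,0.038,0,0,0,5,0.2],[0,0,0,0,0,0,0.2],[0,0,0,0,0,0,0.2]]'; python3 ax.py
python3 -m creep '[[0.872,0.038,0,0,0,5,0.2],[0.75,0.038,0,0,0,5,0.2],[0,0,0,0,0,0,0.2],[0,0,0,0,0,0,0.2]]'; python3 ax.py
```

```text
t: 34.65
tcp_pos: [0.5788, 0.1281, 0.083]
orientation: [0.0, 0.954, -0.3, -0.0]
wrist_force: [2.6, -3.8, -12.6]
opening: 0.0281
finger_force: 60.1
psi -124.90 knobang 54.78 rad 0.1002 z 0.0830 F tool [ 4.3  1.6 12.6] open 0.0281 q6 2.35
t: 35.05
tcp_pos: [0.5914, 0.1176, 0.0833]
orientation: [0.0, 0.924, -0.382, 0.0]
wrist_force: [3.5, -4.9, -11.9]
opening: 0.0284
finger_force: 60.2
psi -134.88 knobang 45.39 rad 0.1002 z 0.0833 F tool [ 5.9  1.  11.9] open 0.0284 q6 2.51
```

```bash
python3 -m creep '[[0.12,0,0,0,0,0,0.2],[0,0,0,0,0,0,0.2],[0,0,0.3,0,0,0,0.2],[0,0,0.2,0,0,0,0.2],[0,0,0.2,0,0,0,0.2],[0,0,0.2,0,0,0,0.2],[0,0,0,0,0,0,0.2],[0,0,0,0,0,0,0.2]]'; python3 ax.py
```

```text
t: 35.85
tcp_pos: [0.5921, 0.117, 0.0745]
orientation: [0.0, 0.924, -0.382, -0.0]
wrist_force: [-2.3, -5.1, -9.4]
opening: 0.0279
finger_force: 60.4
psi -134.97 knobang 44.87 rad 0.1004 z 0.0745 F tool [2.  5.2 9.4] open 0.0279 q6 2.51
```

```bash
python3 -m creep '[[0,0,0,0,0,0,0.4],[0,0,0,0,0,0,0.6],[0,0,0,0,0,0,0.6],[0,0,-1,0,0,0,0.6],[0,0,-3,0,0,0,0.6],[0,0,-4.5,0,0,-7.5,0.8],[0,0,-4.5,0,0,-7.5,1],[0,0,-4.5,0,0,-7.5,1],[0,0,-4.5,0,0,-7.5,1],[0,0,0,0,0,-7.5,1],[0,0,0,0,0,-7.5,1],[0,0,0,0,0,-7.5,1]]'
python3 -m creep '[[0,0,0,0,0,-7.5,1],[0,0,0,0,0,-7.5,1],[0,0,0,0,0,-7.5,1],[0,0,0,0,0,-7.5,1],[0,0,0,0,0,-7.5,1],[-2.5,4.5,0,0,0,0,1],[-2.5,4.5,0,0,0,0,1],[-2.5,4.5,0,0,0,0,1],[-2.6,4.5,0,0,0,0,1],[0,0.7,0,0,0,0,1],[0,0,0,0,0,0,1],[0,0,0,0,0,0,1]]'; python3 ax.py; python3 snap.py w11
python3 - <<'E'
from h import *
import pickle
w,c=pickle.load(open('w11.pkl','rb')); g=cv2.cvtColor(w,cv2.COLOR_BGR2GRAY)
a=np.radians(44.6); k=np.array([.5215+.1*np.cos(a),.0455+.1*np.sin(a)])
for z in(.060,.082,.090): print(z,proj(c,[[*k,z]]))
E
```

```text
t: 37.05
tcp_pos: [0.5923, 0.1172, 0.296]
orientation: [-0.0, 0.998, 0.068, 0.001]
wrist_force: [-0.1, 0.2, 0.4]
opening: 0.0859
finger_force: 0.0
t: 38.25
tcp_pos: [0.6513, -0.0797, 0.2951]
orientation: [-0.0, 0.924, 0.383, 0.0]
wrist_force: [0.6, 0.7, -0.7]
opening: 0.0854
finger_force: 0.0
psi -44.98 knobang -44.00 rad 0.1812 z 0.2951 F tool [ 0.9 -0.1  0.7] open 0.0854 q6 0.62
[ 0.6513 -0.0797  0.2951] [-0.161  0.066  1.415  0.     1.66   0.624]
0.06 [[105.4580566   84.62133407]]
0.082 [[91.3277346  83.41473725]]
0.09 [[85.71291146 82.93347601]]
```

```bash
python3 - <<'E'
from fit import *
w,c=pickle.load(open('w11.pkl','rb')); D=dt(w); a=np.radians(44.6)
for z in (.078,.082,.086,.090):
    best=min(((minimize(lambda q:cost([q[0],q[1],0],circ(0,0,z,.015),[(D,c)]),[.5215+.1*np.cos(a)+i,.0455+.1*np.sin(a)+j],method='Nelder-Mead')) for i in(-.002,0,.002) for j in(-.002,0,.002)),key=lambda o:o.fun)
    d=best.x-[.5222,.0452]; print(z,best.x,best.fun,"rad",np.hypot(*d),np.degrees(np.arctan2(d[1],d[0])))
E
python3 -m creep '[[-0.37,0.69,3,0,0,0,1],[0,0,4,0,0,0,1],[0,0,3,0,0,0,1],[0,0,2.5,0,0,0,1],[0,0,1.5,0,0,0,1],[0,0,0.6,0,0,0,1],[0,0,0,0,0,0,1],[0,0,0,0,0,0,1]]'; python3 ax.py
```

```text
0.078 [0.59235501 0.11546948] 1.6712778806686401 rad 0.09929513981793486 45.046707542287336
0.082 [0.59392828 0.11383077] 1.647529125213623 rad 0.09927300340457682 43.73577526509104
0.086 [0.59541571 0.11194669] 1.6315772533416748 rad 0.09907401980769197 42.35368954563445
0.09 [0.5969124  0.11009689] 1.603239893913269 rad 0.09896236179850497 40.978325108171305
t: 39.1
tcp_pos: [0.6542, -0.0877, 0.1501]
orientation: [0.0, 0.924, 0.383, 0.001]
wrist_force: [-0.8, 1.0, 0.2]
opening: 0.0854
finger_force: 0.0
psi -44.98 knobang -45.14 rad 0.1889 z 0.1501 F tool [ 0.1 -1.3 -0.2] open 0.0854 q6 0.61
```

The knob is at about the home height at 44.6°, so the plunger is in its slot. Squeezing now.

```bash
python3 -m creep '[[0,0,0,0,0,0,0.75],[0,0,0,0,0,0,0.68],[0,0,0,0,0,0,0.62],[0,0,0,0,0,0,0.57],[0,0,0,0,0,0,0.53],[0,0,0,0,0,0,0.5],[0,0,0,0,0,0,0.5],[0,0,0,0,0,0,0.5]]'; python3 ax.py
python3 -m creep '[[0,0,0,0,0,0,0.5],[0,0,0,0,0,0,0.5],[0,0,0,0,0,0,0.5],[0,0,0,0,0,0,0.5],[0,0,0,0,0,0,0.5],[0,0,0,0,0,0,0.5],[0,0,0,0,0,0,0.5],[0,0,0,0,0,0,0.5],[0,0,0,0,0,0,0.5],[0,0,0,0,0,0,0.5]]'
python3 ax.py
python3 -m creep '[[0,0,0,0,0,0,0.7],[0,0,0,0,0,0,0.9],[0,0,0,0,0,0,1],[0,0,0,0,0,0,1],[0,0,0,0,0,0,1],[0,0,-2,0,0,0,1],[0,0,-4,0,0,0,1],[0,0,-4.5,0,0,0,1],[0,0,-4,0,0,0,1],[0,0,0,0,0,0,1]]'; python3 ax.py
```

```text
t: 39.9
tcp_pos: [0.6526, -0.0859, 0.1511]
orientation: [-0.002, 0.924, 0.383, -0.0]
wrist_force: [-20.3, 15.2, 25.9]
opening: 0.0465
finger_force: 61.2
psi -44.96 knobang -45.12 rad 0.1864 z 0.1511 F tool [ -3.5 -25.3 -25.7] open 0.0465 q6 0.61
t: 40.9
tcp_pos: [0.6525, -0.0859, 0.1511]
orientation: [-0.002, 0.924, 0.383, -0.0]
wrist_force: [-21.6, 15.2, 26.1]
opening: 0.0466
finger_force: 61.2
psi -44.96 knobang -45.12 rad 0.1864 z 0.1511 F tool [ -4.5 -26.1 -26. ] open 0.0466 q6 0.61
t: 41.9
tcp_pos: [0.6548, -0.0882, 0.3004]
orientation: [0.002, 0.924, 0.383, 0.004]
wrist_force: [0.7, -0.0, -0.6]
opening: 0.0853
finger_force: 0.0
psi -45.01 knobang -45.12 rad 0.1897 z 0.3004 F tool [0.5 0.5 0.6] open 0.0853 q6 0.61
```

```bash
python3 -m creep '[[2.5,-4.7,0,0,0,0,1],[2.5,-4.7,0,0,0,0,1],[2.5,-4.7,0,0,0,0,1],[2.5,-4.7,0,0,0,0,0.8],[0,0,0,0,0,7.5,0.6],[0,0,0,0,0,7.5,0.6],[0,0,0,0,0,7.5,0.6],[0,0,0,0,0,7.5,0.6],[0,0,0,0,0,7.5,0.6],[0,0,0,0,0,7.5,0.6],[0,0,0,0,0,7.5,0.6],[0,0,0,0,0,7.5,0.6]]'
python3 -m creep '[[0,0,3,0,0,7.5,0.6],[0,0,4,0,0,7.5,0.6],[0,0,4,0,0,7.5,0.6],[0,0,3,0,0,7.5,0.6],[0,0,0,0,0,0,0.6],[0,0,0,0,0,0,0.6],[0,0,0,0,0,0,0.6]]'; python3 ax.py
```

```text
t: 43.1
tcp_pos: [0.5953, 0.1033, 0.2931]
orientation: [0.0, 0.991, -0.133, -0.0]
wrist_force: [-0.4, 0.2, -0.3]
opening: 0.0511
finger_force: 0.0
t: 43.8
tcp_pos: [0.5961, 0.1035, 0.1558]
orientation: [-0.001, 0.924, -0.381, 0.001]
wrist_force: [0.5, -0.3, 0.8]
opening: 0.0509
finger_force: 0.0
psi -134.82 knobang 37.31 rad 0.0945 z 0.1558 F tool [ 0.6 -0.1 -0.8] open 0.0509 q6 2.48
```

```bash
python3 -m creep '[[-0.6,-0.3,2,0,0,0,0.6],[-0.6,-0.3,1,0,0,0,0.6],[0,0,0,0,0,0,0.6],[0,0,0,0,0,0,0.6],[0,0,0,0,0,0,0.6]]'; python3 ax.py
```

```text
t: 44.3
tcp_pos: [0.5915, 0.1161, 0.1247]
orientation: [-0.0, 0.924, -0.382, 0.001]
wrist_force: [-0.4, 0.5, 0.1]
opening: 0.0514
finger_force: 0.0
psi -134.97 knobang 44.74 rad 0.0993 z 0.1247 F tool [-0.7 -0.1 -0.1] open 0.0514 q6 2.51
```

```bash
python3 -m creep '[[0,-0.07,2.5,0,0,0,0.6],[0,0,1.7,0,0,0,0.6],[0,0,0.9,0,0,0,0.6],[0,0,0.1,0,0,0,0.6],[0,0,0,0,0,0,0.5],[0,0,0,0,0,0,0.4],[0,0,0,0,0,0,0.3],[0,0,0,0,0,0,0.2],[0,0,0,0,0,0,0.2],[0,0,0,0,0,0,0.2],[0,0,0,0,0,0,0.2]]'; python3 ax.py
python3 -m creep '[[0,0,-0.3,0,0,0,0.2],[0,0,-0.3,0,0,0,0.2],[0,0,-0.3,0,0,0,0.2],[0,0,-0.3,0,0,0,0.2],[0,0,0,0,0,0,0.2],[0,0,0,0,0,0,0.2]]'; python3 ax.py
```

```text
t: 45.4
tcp_pos: [0.5921, 0.1168, 0.0728]
orientation: [-0.001, 0.924, -0.383, 0.001]
wrist_force: [-0.3, 1.0, 7.0]
opening: 0.0281
finger_force: 59.1
psi -135.00 knobang 44.76 rad 0.1002 z 0.0728 F tool [-0.9 -0.5 -7. ] open 0.0281 q6 2.51
t: 46.0
tcp_pos: [0.5917, 0.1169, 0.0829]
orientation: [-0.0, 0.924, -0.383, 0.0]
wrist_force: [7.7, 4.2, -11.0]
opening: 0.0281
finger_force: 60.0
psi -134.99 knobang 45.03 rad 0.1000 z 0.0829 F tool [ 2.5 -8.4 11. ] open 0.0281 q6 2.51
```

```bash
python3 -m creep '[[-0.872,0.038,0,0,0,-5,0.2],[-0.872,0.038,0,0,0,-5,0.2],[-0.872,0.038,0,0,0,-5,0.2],[-0.872,0.038,0,0,0,-5,0.2],[-0.872,0.038,0,0,0,-5,0.2],[-0.872,0.038,0,0,0,-5,0.2],[-0.872,0.038,0,0,0,-5,0.2],[-0.872,0.038,0,0,0,-5,0.2],[-0.872,0.038,0,0,0,-5,0.2],[-0.872,0.038,0,0,0,-5,0.2],[0,0,0,0,0,0,0.2],[0,0,0,0,0,0,0.2]]'; python3 ax.py
```

```text
t: 47.2
tcp_pos: [0.5119, 0.1457, 0.083]
orientation: [-0.0, 0.999, 0.043, -0.0]
wrist_force: [1.9, 3.9, -11.7]
opening: 0.0279
finger_force: 60.1
psi -85.13 knobang 95.25 rad 0.0999 z 0.0830 F tool [ 2.2 -3.7 11.7] open 0.0279 q6 1.71
```

```bash
python3 -m creep '[[-0.872,0.038,0,0,0,-5,0.2],[-0.872,0.038,0,0,0,-5,0.2],[-0.872,0.038,0,0,0,-5,0.2],[-0.872,0.038,0,0,0,-5,0.2],[-0.872,0.038,0,0,0,-5,0.2],[-0.872,0.038,0,0,0,-5,0.2],[-0.872,0.038,0,0,0,-5,0.2],[-0.872,0.038,0,0,0,-5,0.2],[-0.872,0.038,0,0,0,-5,0.2],[-0.872,0.038,0,0,0,-5,0.2],[0,0,0,0,0,0,0.2],[0,0,0,0,0,0,0.2]]'; python3 ax.py
python3 -m creep '[[-0.872,0.038,0,0,0,-5,0.2],[-0.872,0.038,0,0,0,-5,0.2],[-0.872,0.038,0,0,0,-5,0.2],[-0.872,0.038,0,0,0,-5,0.2],[-0.872,0.038,0,0,0,-5,0.2],[-0.872,0.038,0,0,0,-5,0.2],[-0.872,0.038,0,0,0,-5,0.2],[-0.872,0.038,0,0,0,-5,0.2],[-0.872,0.038,0,0,0,-5,0.2],[-0.872,0.038,0,0,0,-5,0.2],[0,0,0,0,0,0,0.2],[0,0,0,0,0,0,0.2]]'; python3 ax.py
```

```text
t: 48.4
tcp_pos: [0.439, 0.1032, 0.0834]
orientation: [-0.0, 0.888, 0.46, -0.0]
wrist_force: [2.6, 0.6, -11.7]
opening: 0.0286
finger_force: 60.3
psi -35.24 knobang 145.17 rad 0.0999 z 0.0834 F tool [ 2.   1.7 11.7] open 0.0286 q6 0.79
t: 49.6
tcp_pos: [0.4245, 0.0201, 0.0835]
orientation: [-0.0, 0.61, 0.792, 0.0]
wrist_force: [4.0, 2.7, -11.8]
opening: 0.0281
finger_force: 60.4
psi 14.76 knobang -164.89 rad 0.0999 z 0.0835 F tool [ 1.6  4.6 11.8] open 0.0281 q6 -0.27
```

```bash
python3 -m creep '[[-0.872,0.038,0,0,0,-5,0.2],[-0.872,0.038,0,0,0,-5,0.2],[-0.872,0.038,0,0,0,-5,0.2],[-0.872,0.038,0,0,0,-5,0.2],[-0.872,0.038,0,0,0,-5,0.2],[-0.78,0.038,0,0,0,-5,0.2],[0,0,0,0,0,0,0.2],[0,0,0,0,0,0,0.2]]'; python3 ax.py
python3 -m creep '[[0,0,0.3,0,0,0,0.2],[0,0,0.2,0,0,0,0.2],[0,0,0.2,0,0,0,0.2],[0,0,0.2,0,0,0,0.2],[0,0,0,0,0,0,0.2],[0,0,0,0,0,0,0.2]]'; python3 ax.py
```

```text
t: 50.4
tcp_pos: [0.4498, -0.0239, 0.0834]
orientation: [-0.0, 0.385, 0.923, 0.0]
wrist_force: [5.0, 1.2, -12.7]
opening: 0.0282
finger_force: 60.4
psi 44.74 knobang -135.45 rad 0.1000 z 0.0834 F tool [-2.6  4.4 12.7] open 0.0282 q6 -0.89
t: 51.0
tcp_pos: [0.4497, -0.0239, 0.0746]
orientation: [0.0, 0.384, 0.923, 0.0]
wrist_force: [4.4, 1.2, -9.1]
opening: 0.028
finger_force: 60.7
psi 44.84 knobang -135.46 rad 0.1000 z 0.0746 F tool [-2.2  3.9  9.1] open 0.028 q6 -0.89
```

In the slot at 0. I'll release, back off to the view height used for w8 and check.

```bash
python3 -m creep '[[0,0,0,0,0,0,0.4],[0,0,0,0,0,0,0.6],[0,0,0,0,0,0,0.6],[0,0,-1,0,0,0,0.6],[0,0,-3,0,0,0,0.7],[0,0,-3,0,0,7.5,0.7],[0,0,-3,0,0,7.5,0.7],[0,0,-3.5,0,0,7.5,0.7],[0,0,0,0,0,7.5,0.7],[0,0,0,0,0,7.5,0.7],[0,0,0,0,0,7.5,0.7],[3.7,3.0,0,0,0,0,0.7]]'
python3 -m creep '[[0,0,0,0,0,0,0.7],[0,0,0,0,0,0,0.7],[0,0,0,0,0,0,0.7]]'; python3 snap.py w12
python3 - <<'E'
from fit import *
from h import *
s=grab("side"); f=pickle.load(open('f0.pkl','rb'))
w,c=pickle.load(open('w12.pkl','rb')); w8,c8=pickle.load(open('w8.pkl','rb'))
# warp difference: compare knob / cap positions
for n,P,z,rad in(("knob",(.452,-.0232),.082,.015),("vialcap",(.5387,.1113),.095,.011),("jarlid",(.4811,.0874),.101,.0235)):
    for W,C in((w8,c8),(w,c)):
        D=dt(W); o=min((minimize(lambda q:cost([q[0],q[1],0],circ(0,0,z,rad),[(D,C)]),[P[0]+i,P[1]+j],method='Nelder-Mead',options=dict(initial_simplex=np.array([P,(P[0]+.002,P[1]),(P[0],P[1]+.002)])+[i,j])) for i in(-.002,0,.002) for j in(-.002,0,.002)),key=lambda o:o.fun); print(n,np.round(o.x,4),round(o.fun,2))
v=np.hstack([s[0][140:420,150:470],w[0:280,130:530]]); cv2.imwrite('pics/fin.png',v)
E
```

```text
t: 52.2
tcp_pos: [0.4787, 0.0108, 0.2114]
orientation: [0.001, 0.71, 0.704, 0.0]
wrist_force: [1.6, -0.8, -0.3]
opening: 0.0594
finger_force: 0.0
t: 52.5
tcp_pos: [0.4792, 0.0126, 0.21]
orientation: [0.0, 0.707, 0.707, 0.0]
wrist_force: [-0.5, 0.3, 0.3]
opening: 0.0601
finger_force: 0.0
[0.4792 0.0126 0.21  ] [-0.027 -0.311  1.895 -0.     1.557 -0.027]
knob [ 0.4516 -0.0216] 1.5
knob [ 0.452  -0.0222] 1.45
vialcap [0.5388 0.1101] 0.6
vialcap [0.5364 0.1102] 0.71
jarlid [0.482  0.0868] 1.0
jarlid [0.4815 0.0866] 1.06
```

```bash
python3 -c "
from workcell import r
print(r.sign_off())"
```

```text
the job is handed in; nothing more can be done
None
```

I handed the job in at about 52 s. The wide jar is missing, so I stood and read the vial and then the tall jar in their nests, and parked the carousel at 0 with the plunger home and the trigger released; I couldn't measure the trigger's squeeze angle directly, and the hand-in returned no verdict.

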